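# Raise the fume cabinet's sash to the index clip

## Robot

A 6-joint arm with a two-finger parallel gripper is mounted at the origin on the work surface. World frame = base frame: x ahead of the robot, y to its left, z up, the work surface at z = 0. Lengths are in m, angles in rad, forces in N, time in s.
With the tool pointing down it reaches from about 0.3 to 0.775 m from the base axis. Payload 14.6 kg.
Tool frame: the origin (TCP) lies at the very end of the fingers, on their centre line; the grasp point (between the pads) lies 19 mm behind it; z points along the fingers, y is the direction in which the jaws open and shut (so a half turn about z gives the same grasp; the last joint's range is limited). The gripper opens to 94 mm and grips with 3 to 60 N. Pads are 16 mm wide; open, the fingers measure 119 mm over their backs; the gripper's body (75 mm by 177 mm) begins 78 mm behind the grasp point.
Start: joints at [1.043, 0.3, 1.521, -0, 1.321, -0.067], TCP at [0.245, 0.493, 0.205] pointing down, gripper open.
Joint ranges: [-3.03, 3.03], [-0.79, 2.21], [0.23, 2.52], [-1.04, 4.18], [0, 3.07], [-2.55, 2.55]. Speed limits (rad/s): [2.22, 2.22, 2.57, 3.14, 3.14, 3.14].

## Interface

Orientations are given as [roll, pitch, yaw] about the fixed x, y, z axes, in that order (R = Rz(yaw) Ry(pitch) Rx(roll)).
In Python, from station import ctrl, eyes gives the robot as it stands.
- The arm moves only by the tool jog_arm, never from a script. Its argument "moves" is a list of rows, each a list of 3 entries, a list of its own where there are three numbers: the shift along the world's x, y, z in mm, then the turn, a rotation vector about the world's x, y, z in units of 5 degrees (1.0 is 5 degrees), then the finger opening in mm, from 0 to 94. In form: [[[tx, ty, tz], [wx, wy, wz], jaw], ...]. A call has 1 to 5 rows; each row is the pose to reach, as a shift and turn from the pose commanded when the call began; what a row does not reach only later rows make up. A row lasts 1/12 s, in which the tool goes at most 41.7 mm and 7.16 degrees, less where a joint would pass 70% of its speed; a pose out of reach is approached as far as the arm can. A call with a gripper value outside its range is refused whole. The fingers move at their own pace and stop on an object; "squeeze" is the grip in N (left out, the last holds). Time passes only in rows, so rows that repeat a pose let the fingers close. It gives the time, the measured TCP pose, the force and the opening at its end, in the units of the state.
- ctrl.get_obs(): the state, without advancing time (a new reading comes with each control period).
- eyes.camera(name): name is "scene" or "top" or "wrist"; returns a dict with "frame" (480x640x3 uint8, red, green, blue), "vertical_fov" (degrees; the focal length in pixels is half the picture's height over the tangent of half this angle, whatever the lens; pixels are square), "cx", "cy" (the principal point, pixels), "eye" and "attitude" of the camera in the world; the wrist camera has in their place "hand_eye" (4x4, takes a point from camera to tool coordinates, whose origin is the TCP and whose axes are the flange's). Camera axes: x right, y down, z forward; pixel columns grow to the right and rows downward; lengths in m; the calibration is good to about 2 mm. A picture is of the moment at which its call begins: read the wrist's pose just before it. There is no depth.
- ctrl.hand_in(): hands the job in, once; it reports no verdict.
The state is a dict: "time_s": time; "qpos": joint angles; "joint_vel": joint speeds; "tau": joint torques, N m; "ee_pos": TCP position; "eef_rot": TCP orientation; "force": force on the tool from outside, world axes, zero at the start; "moment": the same for the moment, N m; "grip_width": finger opening in m.
Only numpy, scipy, OpenCV 4.12 (cv2) and the standard library are available. Lean on these libraries where they do the work, as an engineer would, in place of code of your own. Each camera call takes 0.05 s, during which the arm holds its last target.

## Task

Get the gluing cabinet ready for work: push its counterweighted front window up from beneath the finger lip, smoothly and without forcing it, until the flat top of the lip is level with the flat top of the black index clip on the front post, and leave it standing there. Leave the parts bin, the bottle and the screwdriver on the bench in front of it as they are.

Things in the scene. Friction and masses are not known exactly. Their poses are not given: they have to be found in the camera images.
- cabinet: Bench fume cabinet, fixed: aluminium posts, clear panes, white fan head; 480 wide (its y) x 340 deep (its x) x 600 high. Origin: centre of its underside, on the bench. Its front faces its own -x (to the robot's left). Front faces of the front posts at x = -170; base tray 55 high, front at x = -150. Only lip and clip stand out in front of the posts.
- sash: The sliding front window with its finger lip, a level aluminium shelf at its foot. Origin: middle of the lip's front top edge; axes as the cabinet's. Lip 370 wide (185 either side along y), 12 thick (underside 12 below the origin), standing out 38 from the bottom rail (36 high). Slides straight up 240 from fully down, where the origin is 62 over the bench. Stays where left.
- index_top (a point): The mark: middle of the front top edge of the black plastic index clip's tongue (14 wide, 36 long, flat on top). The clip is fixed on the front face of the cabinet's +y front post (the left one as you face it, the one farther from the robot), the tongue standing out forwards beside the lip's end. The sash is at the mark when sash's origin is this high. Pushing it up takes 3 to 6 N.
- bin: Bystander: open red plastic parts bin, 130 x 85 x 55 high, loose on the bench in front of the cabinet, towards the index clip's end. Origin: centre of its underside.
- bottle: Bystander: white round bottle, 42 diameter x 115 high, loose on the bench behind the bin, about 250 in front of the lip. Origin: centre of its underside.
- screwdriver: Bystander: screwdriver about 215 long and 26 thick, lying on the bench some 150 to 350 in front of the lip's middle, pointing at it. Origin: under its middle, on the bench.

How it is judged:
By the outcome, as a careful person would: the job done as asked, in the order asked, and still so for the second after the job is handed in, with the robot touching nothing.
It also fails if it takes over 42 s, if anything falls off the work surface, if the arm or the gripper's body presses on something with over 40 N, if the wrist force passes 120 N, or if a joint passes its speed limit or range.

## Working session

There is one attempt and no reset: what is moved stays moved. The work goes in short steps, Python scripts to look and compute and a tool call to move; the robot and the scene stay as the last step left them, time stands still between calls to the robot, and variables do not carry over. Pictures are saved under pics/ and viewed, and the job is handed in when it is done.

Besides the shell and the picture viewer there is one more tool, called after "Request:" as name(argument=value, ...) on one line, values as JSON. jog_arm: Moves the arm, as the interface text tells. Its arguments: {"type":"object","properties":{"moves":{"type":"array","items":{"type":"array"}},"squeeze":{"type":"number"}},"required":["moves"]}

```bash
ls; mkdir -p pics; cat > h.py <<'E'
import numpy as np,cv2
from station import ctrl,eyes
def snap(n,f):
    c=eyes.camera(n); cv2.imwrite('pics/'+f,c['frame'][:,:,::-1]); 
    import pickle; pickle.dump(c,open('pics/'+f+'.pkl','wb')); return c
def cam(c):
    F=240/np.tan(np.radians(c['vertical_fov'])/2)
    return F,c['cx'],c['cy']
E
python3 - <<'E'
from h import *
o=ctrl.get_obs();print(o)
for n in('scene','top','wrist'):
    c=snap(n,n+'0.png');print({k:v for k,v in c.items() if k!='frame'})
E
```

```text
pics
{'time_s': 0.0, 'qpos': array([ 1.04340999e+00,  3.00454025e-01,  1.52159198e+00,  2.75156477e-05,
        1.32073375e+00, -6.65958484e-02]), 'joint_vel': array([ 1.59601635e-05,  3.94369695e-05, -1.62832424e-03,  6.57552423e-04,
        7.55570452e-04,  1.97512886e-03]), 'tau': array([ 3.82253011e-04, -5.31804121e+01, -3.52742600e+01,  7.09018693e-02,
        2.43693794e-02, -1.24414046e-04]), 'ee_pos': array([0.2444158, 0.4923995, 0.2048911]), 'eef_rot': array([-3.14040995e+00, -1.05590433e-04,  2.68079527e+00]), 'force': array([-0.14907975, -0.29176931,  1.04083463]), 'moment': array([-0.03376416, -0.02361631,  0.0061764 ]), 'grip_width': 0.09401299678564888}
{'vertical_fov': 49.033219889417786, 'cx': 309.2195945779248, 'cy': 252.32426648331332, 'eye': array([1.30593155, 0.3348285 , 0.81604397]), 'attitude': array([-2.24829151,  0.00510234,  2.16516958])}
{'vertical_fov': 45.13920551794328, 'cx': 321.85603625424835, 'cy': 237.97781678675378, 'eye': array([ 0.55922441, -0.08308471,  1.2978858 ]), 'attitude': array([-3.0946192 , -0.01789732, -1.56559524])}
{'vertical_fov': 66.58559151065333, 'cx': 318.03933961213045, 'cy': 234.77396092489278, 'hand_eye': array([[-3.52701515e-04, -9.61127273e-01, -2.76105490e-01,
         8.03961113e-02],
       [ 9.99997834e-01, -9.05302896e-04,  1.87395967e-03,
         8.93956208e-04],
       [-2.05107285e-03, -2.76104231e-01,  9.61125510e-01,
        -1.79795734e-01],
       [ 0.00000000e+00,  0.00000000e+00,  0.00000000e+00,
         1.00000000e+00]])}
```

View pics/scene0.png

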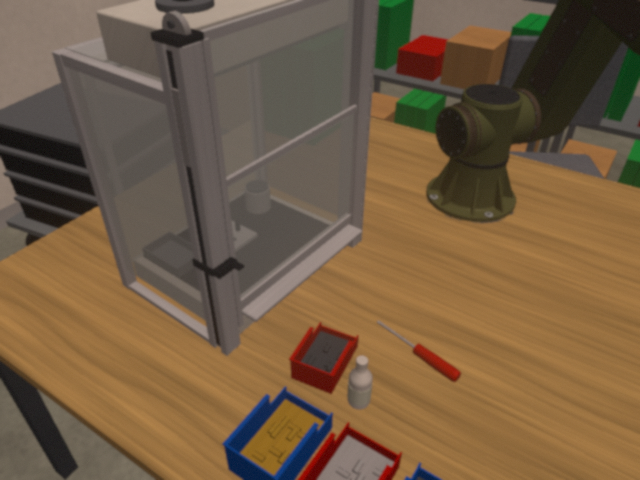

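View pics/top0.png

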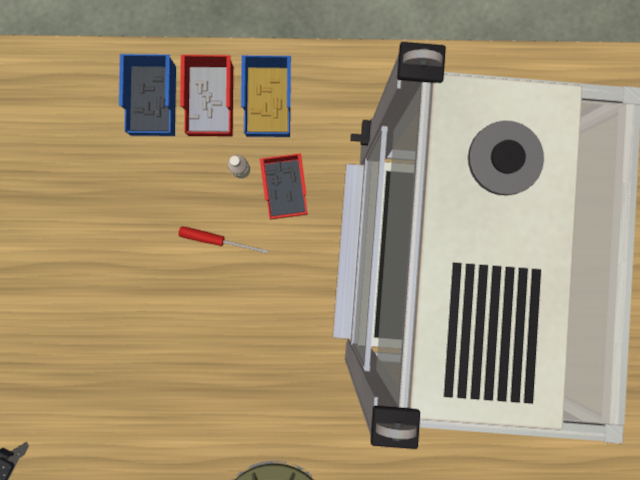

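View pics/wrist0.png

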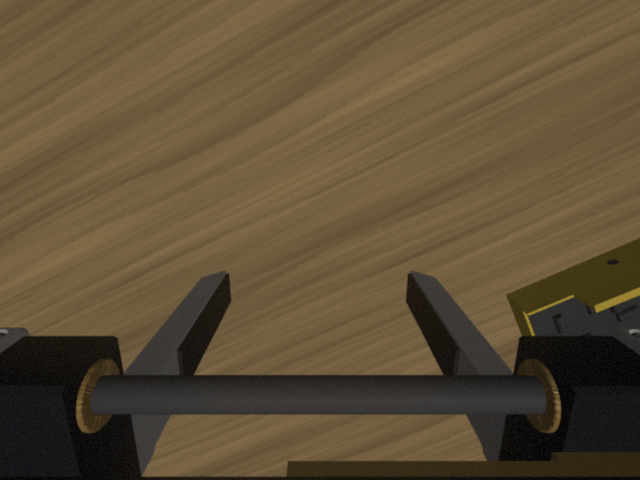

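```bash
python3 - <<'E'
import cv2
a=cv2.imread('pics/scene0.png');b=cv2.imread('pics/top0.png')
cv2.imwrite('pics/s1.png',cv2.resize(a[210:360,170:370],None,fx=4,fy=4,interpolation=cv2.INTER_CUBIC))
cv2.imwrite('pics/t1.png',cv2.resize(b[110:350,320:440],None,fx=2.5*1,fy=2.5,interpolation=cv2.INTER_CUBIC))
E
```

```text
(no output)
```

View pics/s1.png

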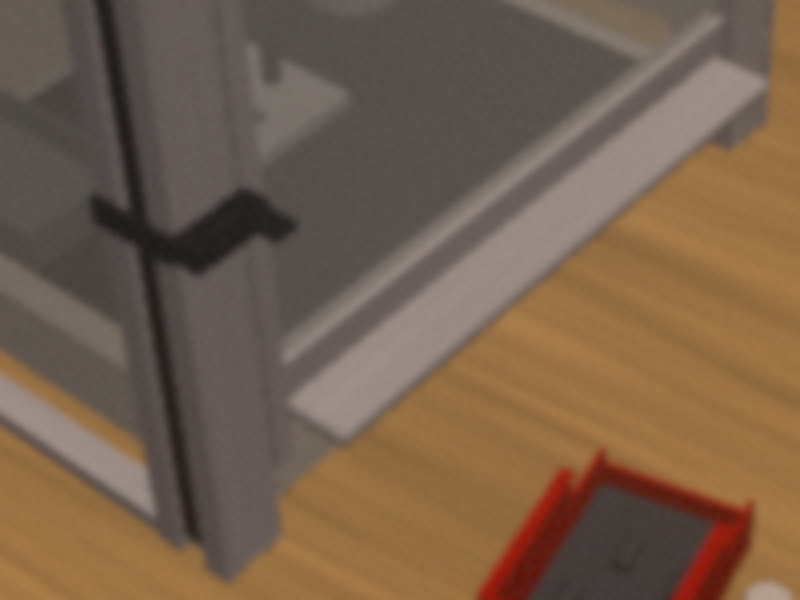

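View pics/t1.png

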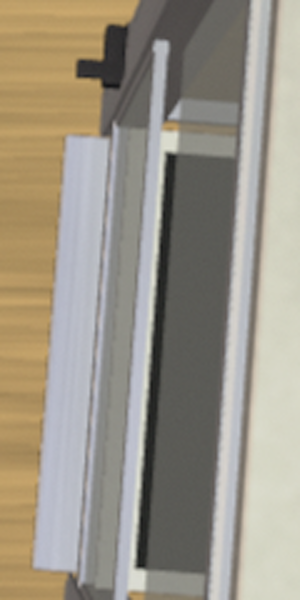

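```bash
cat >> h.py <<'E'
from scipy.spatial.transform import Rotation as Ro
import pickle
def ray(c,u,v,obs=None):
    F,cx,cy=cam(c); d=np.array([(u-cx)/F,(v-cy)/F,1.])
    if 'eye' in c: R=Ro.from_euler('xyz',c['attitude']).as_matrix();p=np.array(c['eye'])
    else:
        T=c['hand_eye'];Rt=Ro.from_euler('xyz',obs['eef_rot']).as_matrix()
        R=Rt@T[:3,:3];p=obs['ee_pos']+Rt@T[:3,3]
    d=R@d; return p,d/np.linalg.norm(d)
def tri(rs):
    A=np.zeros((3,3));b=np.zeros(3)
    for p,d in rs:
        M=np.eye(3)-np.outer(d,d);A+=M;b+=M@p
    x=np.linalg.solve(A,b);return x,[np.linalg.norm((np.eye(3)-np.outer(d,d))@(x-p)) for p,d in rs]
def onz(r,z): p,d=r; return p+d*(z-p[2])/d[2]
def ld(f): return pickle.load(open('pics/'+f+'.pkl','rb'))
E
python3 - <<'E'
from h import *
np.set_printoptions(precision=4,suppress=True)
print([a for a in dir(ctrl) if a[0]!='_'],[a for a in dir(eyes) if a[0]!='_'])
s=ld('scene0.png');t=ld('top0.png')
S=lambda x,y:ray(s,170+x/4-.4,210+y/4-.4)
T=lambda x,y:ray(t,320+x/2.5-.3,110+y/2.5-.3)
print('lip far',tri([S(343,436),T(65,135)]))
print('lip near',tri([S(766,84),T(33,568)]))
print('clip tip', tri([S(297,222),T(77,68)]))
for z in(.05,.062,.1): print(onz(T(65,135),z),onz(T(33,568),z))
print('clip z150..',[onz(T(77,68),z) for z in (.15,.2)], onz(S(297,222),.15))
# bench things
for n,u,v in(('bottle',238,165),('sd tip',267,251),('sd end',180,232),('bin',262,158),('bin',305,214),('bin',300,154),('bin',268,218)): print(n,onz(ray(t,u,v),0.05 if n=='bin' else .013))
E
```

```text
['MotionError', 'get_obs', 'hand_in'] ['camera']
lip far (array([ 0.7753, -0.1545,  0.0777]), [np.float64(0.00015293337247104536), np.float64(0.00015293337247117018)])
lip near (array([ 0.4083, -0.1287,  0.0744]), [np.float64(0.00041651589314097617), np.float64(0.0004165158931410351)])
clip tip (array([ 0.7972, -0.1522,  0.2303]), [np.float64(0.002781708577370063), np.float64(0.002781708577370102)])
[ 0.7803 -0.1562  0.05  ] [ 0.4055 -0.1299  0.05  ]
[ 0.7782 -0.1555  0.062 ] [ 0.407  -0.1295  0.062 ]
[ 0.7715 -0.1533  0.1   ] [ 0.4117 -0.1281  0.1   ]
clip z150.. [array([ 0.8169, -0.1598,  0.15  ]), array([ 0.8057, -0.1565,  0.2   ])] [ 0.7262 -0.2159  0.15  ]
bottle [0.7819 0.0826 0.013 ]
sd tip [0.5901 0.016  0.013 ]
sd end [0.6311 0.2092 0.013 ]
bin [0.7913 0.0259 0.05  ]
bin [ 0.6698 -0.0683  0.05  ]
bin [ 0.8008 -0.0566  0.05  ]
bin [0.6606 0.0117 0.05  ]
```

Request:
jog_arm(moves=[[[20,-30,20],[0,0,0],20],[[45,-60,40],[0,0,0],10],[[70,-90,60],[0,0,0],0],[[95,-120,80],[0,0,0],0],[[120,-150,95],[0,0,0],0]], squeeze=10)

```text
time_s: 0.57
ee_pos: [0.3612, 0.3461, 0.2993]
eef_rot: [3.141, 0.0, 2.681]
force: [0.8, 0.5, -0.5]
grip_width: 0.0643
```

```bash
cat > log.py <<'E'
from h import *
o=ctrl.get_obs(); np.set_printoptions(precision=5,suppress=True)
L=pickle.load(open('L.pkl','rb')) if __import__('os').path.exists('L.pkl') else []
L.append((o['qpos'],o['ee_pos'],o['eef_rot']));pickle.dump(L,open('L.pkl','wb'))
print(o['time_s'],'q',o['qpos'],'p',o['ee_pos'],'r',o['eef_rot'],'F',o['force'],'v',np.abs(o['joint_vel']).max())
E
python3 - <<'E'
import pickle,numpy as np
pickle.dump([(np.array([1.04340999,.300454025,1.52159198,2.75e-5,1.32073375,-.0665958484]),np.array([0.2444158,0.4923995,0.2048911]),np.array([-3.14040995,-1.0559e-4,2.68079527]))],open('L.pkl','wb'))
E
python3 log.py
```

```text
0.5667 q [ 0.69079  0.13028  1.51011  0.00005  1.50051 -0.41977] p [0.36117 0.34607 0.29925] r [3.14094 0.00024 2.68135] F [ 0.81352  0.47825 -0.52699] v 0.9345062561361487
```

Request:
jog_arm(moves=[[[20,-25,0],[-1.4,0,0],0],[[40,-50,0],[-2.8,0,0],0],[[60,-75,0],[-4.2,0,0],0],[[80,-100,0],[-5.6,0,0],0],[[100,-120,0],[-7,0,0],0]])

```text
time_s: 0.98
ee_pos: [0.4615, 0.2261, 0.2987]
eef_rot: [-2.577, 0.261, 2.756]
force: [-0.1, -0.3, -0.7]
grip_width: 0.0307
```

```bash
python3 log.py
```

```text
0.9833 q [ 0.63095  0.38444  1.30807 -0.50145  1.81247 -0.50915] p [0.46154 0.22608 0.29865] r [-2.57652  0.26056  2.75571] F [-0.134   -0.29313 -0.70919] v 1.2315960801137562
```

```bash
cat > kin.py <<'E'
from h import *
from scipy.optimize import least_squares
Rz=lambda a:Ro.from_euler('z',a).as_matrix();Ry=lambda a:Ro.from_euler('y',a).as_matrix()
def fk(q,P,yc=np.pi/2,off=np.zeros(6)):
    h,a1,b,L2,a3,L3,d=P
    R1=Rz(q[0]);R2=R1@Ry(q[1]);R3=R2@Ry(q[2]);R4=R3@Rz(q[3]);R5=R4@Ry(q[4]);R6=R5@Rz(q[5])
    p=np.array([0,0,h])+R1@[a1,b,0]+R2@[0,0,L2]+R3@[a3,0,L3]+R5@[0,0,d]
    return p,R6@Rz(yc)
def fit():
    L=pickle.load(open('L.pkl','rb'))
    f=lambda P:np.concatenate([(fk(q,P)[0]-p) for q,p,r in L]+[1e-4*(P-P0)])
    P0=np.array([.35,.0,.036,.4,0,.4,.3]);s=least_squares(f,P0);return s.x,L
E
python3 - <<'E'
from kin import *
np.set_printoptions(precision=5,suppress=True)
P,L=fit();print(P)
for q,p,r in L:
    a,R=fk(q,P);print(a-p,(R.T@Ro.from_euler('xyz',r).as_matrix()))
E
```

```text
[0.2212  0.      0.0366  0.4242  0.0409  0.4475  0.27063]
[-0. -0.  0.] [[ 1. -0.  0.]
 [ 0.  1. -0.]
 [-0.  0.  1.]]
[ 0.  0. -0.] [[ 1.  0. -0.]
 [-0.  1.  0.]
 [ 0. -0.  1.]]
[-0. -0.  0.] [[ 1. -0.  0.]
 [ 0.  1.  0.]
 [-0. -0.  1.]]
```

```bash
cat >> kin.py <<'E'
lo=np.array([-3.03,-.79,.23,-1.04,0,-2.55]);hi=np.array([3.03,2.21,2.52,4.18,3.07,2.55])
def tgtR(az,t,roll):
    az,t,roll=np.radians([az,t,roll])
    z=np.array([np.cos(az)*np.cos(t),np.sin(az)*np.cos(t),-np.sin(t)])
    x=np.array([np.cos(az)*np.sin(t),np.sin(az)*np.sin(t),np.cos(t)]) # up-ish
    return np.c_[x,np.cross(z,x),z]@Rz(roll)
def ik(p,R,P,q0s,m=.03):
    best=None
    for q0 in q0s:
        def f(q):
            a,A=fk(q,P);return np.r_[(a-p)*5,(A-R).ravel()]
        s=least_squares(f,np.clip(q0,lo+m+.01,hi-m-.01),bounds=(lo+m,hi-m),max_nfev=60)
        if best is None or s.cost<best.cost:best=s
        if best.cost<1e-8:break
    return best
E
cat > search.py <<'E'
from kin import *
np.set_printoptions(precision=2,suppress=True)
P,L=fit();q=L[-1][0]
rng=np.random.default_rng(0)
q0s=[q]+[np.r_[rng.uniform(-.5,1),rng.uniform(0,1.5),rng.uniform(.5,2.3),rng.uniform(-1,3.5),rng.uniform(.3,2.8),rng.uniform(-2.4,2.4)] for _ in range(6)]
for roll in(0,180,-40,40,90,-90):
  for t in(20,35,50):
    row=''
    for az in(-40,-60,-80,-94,-110,-130):
      ok=''
      for z in(.04,.2):
        p=np.array([.59,-.165,z]); s=ik(p,tgtR(az,t,roll),P,q0s)
        ok+= 'Y' if s.cost<1e-6 else '.'
      row+=f' {az}:{ok}'
    print(roll,t,row)
E
python3 search.py
```

```text
0 20  -40:Y. -60:.. -80:.. -94:.. -110:.. -130:Y.
0 35  -40:.. -60:.. -80:.. -94:.. -110:Y. -130:YY
0 50  -40:.Y -60:.. -80:.. -94:.. -110:.. -130:Y.
180 20  -40:Y. -60:.. -80:.. -94:.. -110:.. -130:YY
180 35  -40:.. -60:.. -80:.. -94:.Y -110:YY -130:YY
180 50  -40:.Y -60:.Y -80:YY -94:YY -110:YY -130:YY
-40 20  -40:.. -60:.. -80:.. -94:.. -110:.. -130:..
-40 35  -40:.. -60:.. -80:.. -94:.. -110:.. -130:..
-40 50  -40:.Y -60:.Y -80:.. -94:.. -110:.. -130:..
40 20  -40:Y. -60:.. -80:.. -94:.. -110:.. -130:YY
40 35  -40:.. -60:.. -80:.. -94:.Y -110:YY -130:YY
40 50  -40:.. -60:.. -80:YY -94:YY -110:YY -130:YY
90 20  -40:Y. -60:.. -80:.. -94:.. -110:.. -130:YY
90 35  -40:.. -60:.. -80:.. -94:.Y -110:YY -130:YY
90 50  -40:.Y -60:.Y -80:YY -94:YY -110:YY -130:YY
-90 20  -40:.. -60:.. -80:.. -94:.. -110:.. -130:YY
-90 35  -40:.. -60:.. -80:.. -94:.Y -110:YY -130:YY
-90 50  -40:.Y -60:.Y -80:YY -94:YY -110:YY -130:YY
```

```bash
cat > s2.py <<'E'
from kin import *
np.set_printoptions(precision=2,suppress=True)
P,L=fit();q=L[-1][0]
rng=np.random.default_rng(0)
q0s=[q]+[np.r_[rng.uniform(-.5,1),rng.uniform(0,1.5),rng.uniform(.5,2.3),rng.uniform(-1,3.5),rng.uniform(.3,2.8),rng.uniform(-2.4,2.4)] for _ in range(8)]
for az in(-94,-102,-110):
 for t in(30,35,40,45):
  for p in([.56,.0,.25],[.56,-.08,.03],[.56,-.16,.03],[.56,-.16,.2]):
    s=ik(np.array(p),tgtR(az,t,180),P,q0s);print(az,t,p,s.cost<1e-6,s.x)
E
python3 s2.py
```

```text
-94 30 [0.56, 0.0, 0.25] True [ 0.33  0.54  1.4  -0.94  1.7   0.52]
-94 30 [0.56, -0.08, 0.03] False [ 0.2   0.82  1.54 -1.01  1.38  0.8 ]
-94 30 [0.56, -0.16, 0.03] False [ 0.06  0.79  1.54 -1.01  1.31  0.71]
-94 30 [0.56, -0.16, 0.2] False [ 0.06  0.51  1.55 -1.01  1.43  0.48]
-94 35 [0.56, 0.0, 0.25] True [ 0.31  0.51  1.4  -0.87  1.67  0.49]
-94 35 [0.56, -0.08, 0.03] True [ 0.18  0.77  1.56 -0.96  1.32  0.76]
-94 35 [0.56, -0.16, 0.03] False [ 0.04  0.75  1.58 -1.01  1.23  0.7 ]
-94 35 [0.56, -0.16, 0.2] True [ 0.04  0.49  1.56 -0.97  1.39  0.45]
-94 40 [0.56, 0.0, 0.25] True [ 0.29  0.48  1.4  -0.8   1.63  0.46]
-94 40 [0.56, -0.08, 0.03] True [ 0.16  0.73  1.58 -0.9   1.26  0.71]
-94 40 [0.56, -0.16, 0.03] True [ 0.02  0.72  1.61 -0.98  1.17  0.67]
-94 40 [0.56, -0.16, 0.2] True [ 0.02  0.46  1.55 -0.9   1.36  0.4 ]
-94 45 [0.56, 0.0, 0.25] True [ 0.26  0.45  1.4  -0.73  1.6   0.43]
-94 45 [0.56, -0.08, 0.03] True [ 0.13  0.7   1.59 -0.84  1.2   0.66]
-94 45 [0.56, -0.16, 0.03] True [-0.01  0.68  1.62 -0.9   1.11  0.6 ]
-94 45 [0.56, -0.16, 0.2] True [-0.01  0.43  1.54 -0.81  
[... 1560 characters left out ...]
10 35 [0.56, -0.16, 0.03] True [ 0.02  0.85  1.41 -0.88  1.43  0.76]
-110 35 [0.56, -0.16, 0.2] True [ 0.02  0.61  1.37 -0.87  1.61  0.54]
-110 40 [0.56, 0.0, 0.25] True [ 0.24  0.59  1.23 -0.72  1.83  0.59]
-110 40 [0.56, -0.08, 0.03] True [ 0.12  0.82  1.41 -0.76  1.45  0.78]
-110 40 [0.56, -0.16, 0.03] True [-0.    0.81  1.44 -0.83  1.37  0.72]
-110 40 [0.56, -0.16, 0.2] True [-0.    0.57  1.38 -0.8   1.57  0.51]
-110 45 [0.56, 0.0, 0.25] True [ 0.22  0.55  1.24 -0.65  1.79  0.58]
-110 45 [0.56, -0.08, 0.03] True [ 0.1   0.78  1.43 -0.7   1.39  0.75]
-110 45 [0.56, -0.16, 0.03] True [-0.03  0.77  1.46 -0.77  1.31  0.68]
-110 45 [0.56, -0.16, 0.2] True [-0.03  0.54  1.38 -0.74  1.54  0.47]
```

```bash
cat > d.py <<'E'
import sys
from kin import *
np.set_printoptions(precision=2,suppress=True)
x,y,z,az,t,roll=map(float,sys.argv[1:7])
o=ctrl.get_obs();R=Ro.from_euler('xyz',o['eef_rot']).as_matrix()
print('shift',(np.array([x,y,z])-o['ee_pos'])*1000,'turn',np.degrees(Ro.from_matrix(tgtR(az,t,roll)@R.T).as_rotvec())/5)
E
python3 d.py .55 .02 .25 -102 40 180
```

```text
shift [  88.46 -206.08  -48.65] turn [ -3.58  -8.45 -11.64]
```

Request:
jog_arm(moves=[[[8,-20,0],[-0.33,-0.77,-1.06],0],[[16,-40,0],[-0.66,-1.54,-2.12],0],[[24,-60,0],[-0.98,-2.3,-3.18],0],[[32,-80,0],[-1.3,-3.07,-4.24],0],[[40,-100,0],[-1.63,-3.84,-5.3],0]])

```text
time_s: 1.4
ee_pos: [0.5008, 0.1265, 0.2977]
eef_rot: [-2.676, 0.612, 2.243]
force: [-0.6, 0.1, 0.3]
grip_width: 0.0009
```

Request:
jog_arm(moves=[[[8,-20,-10],[-0.33,-0.77,-1.06],0],[[16,-40,-20],[-0.66,-1.54,-2.12],0],[[24,-60,-30],[-0.98,-2.3,-3.18],0],[[32,-80,-40],[-1.3,-3.07,-4.24],0],[[48,-106,-48],[-1.63,-3.84,-5.3],0]])

```text
time_s: 1.82
ee_pos: [0.5482, 0.0212, 0.249]
eef_rot: [-3.042, 0.852, 1.529]
force: [0.3, 0.1, -0.2]
grip_width: 0.0004
```

```bash
python3 log.py; python3 d.py .55 .02 .25 -102 40 180;  python3 - <<'E'
from h import *
o=ctrl.get_obs();pickle.dump(o,open('pics/ow1.pkl','wb'));snap('wrist','w1.png')
E
```

```text
1.8167 q [ 0.30562  0.5068   1.35051 -0.74457  1.72071  0.44728] p [0.54824 0.0212  0.24904] r [-3.04152  0.85187  1.52915] F [ 0.28332  0.11256 -0.16921] v 1.0014053685110766
shift [ 1.76 -1.2   0.96] turn [-0.33 -0.71 -1.05]
```

View pics/w1.png

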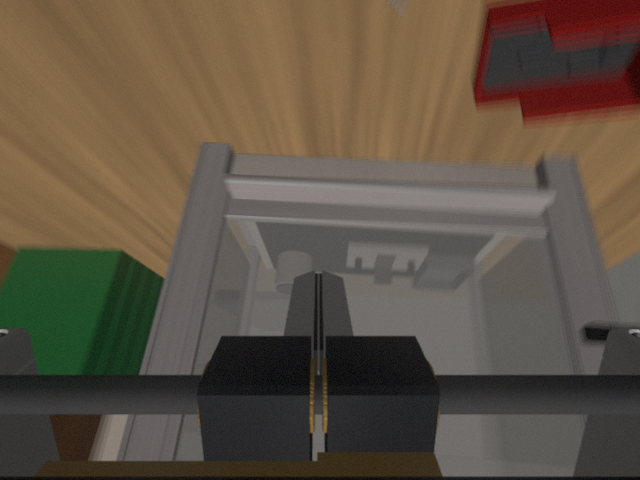

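Request:
jog_arm(moves=[[[20,5,25],[-0.15,-0.35,-0.5],0],[[40,15,50],[-0.33,-0.7,-1.0],0],[[60,25,75],[-0.33,-0.7,-1.0],0],[[80,30,90],[-0.33,-0.7,-1.0],0],[[80,30,90],[-0.33,-0.7,-1.0],0]])

```text
time_s: 2.28
ee_pos: [0.6308, 0.052, 0.3422]
eef_rot: [3.141, 0.87, 1.369]
force: [0.1, -0.1, -0.1]
grip_width: 0.0006
```

Request:
jog_arm(moves=[[[0,0,0],[0,0,0],0],[[0,0,0],[0,0,0],0]])

```text
time_s: 2.45
ee_pos: [0.6281, 0.0513, 0.3386]
eef_rot: [-3.133, 0.873, 1.376]
force: [0.6, 0.5, -0.3]
grip_width: 0.0006
```

```bash
python3 log.py;  python3 - <<'E'
from h import *
o=ctrl.get_obs();pickle.dump(o,open('pics/ow2.pkl','wb'));c=snap('wrist','w2.png')
cv2.imwrite('pics/w2r.png',cv2.rotate(c['frame'][:,:,::-1],cv2.ROTATE_180))
E
```

```text
2.45 q [ 0.31143  0.68511  0.87744 -0.80555  1.96548  0.33731] p [0.62808 0.05135 0.33856] r [-3.13306  0.87287  1.37558] F [ 0.6009   0.47862 -0.26799] v 0.015292492193039542
```

View pics/w2r.png

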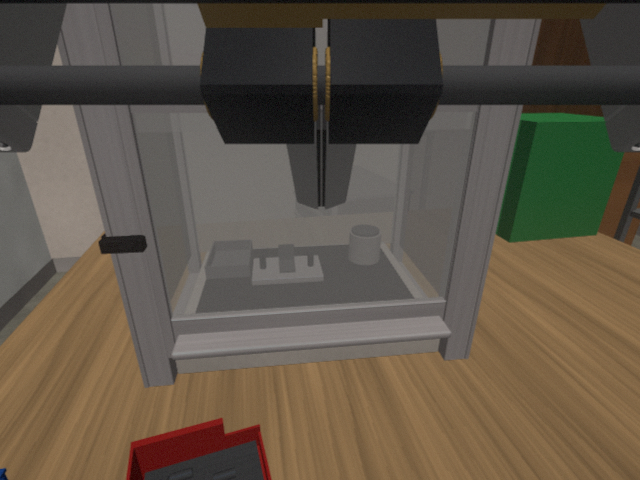

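```bash
python3 - <<'E'
import cv2
a=cv2.imread('pics/w2r.png')
x=cv2.resize(a[225:265,90:160],None,fx=10,fy=10,interpolation=cv2.INTER_CUBIC)
cv2.imwrite('pics/w2a.png',cv2.convertScaleAbs(x,alpha=2.,beta=10))
cv2.imwrite('pics/w2b.png',cv2.resize(a[290:390,140:240],None,fx=6,fy=6,interpolation=cv2.INTER_CUBIC))
E
```

```text
(no output)
```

View pics/w2a.png

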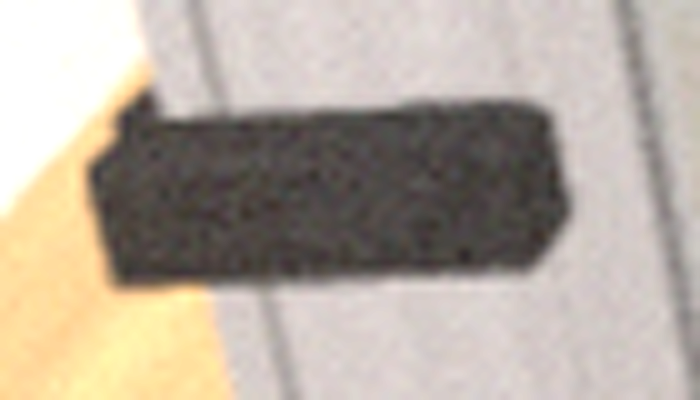

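View pics/w2b.png

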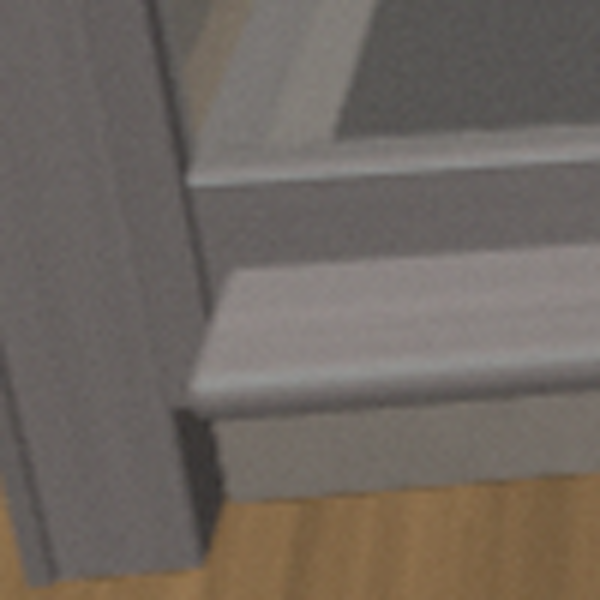

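```bash
cat > avg.py <<'E'
from h import *
import sys
def avg(n,f,k=8):
    o=ctrl.get_obs();cs=[eyes.camera(n) for _ in range(k)];m=np.mean([c['frame'].astype(float) for c in cs],0)
    c=cs[0];c['frame']=m;c['obs']=o;pickle.dump(c,open('pics/'+f+'.pkl','wb'));cv2.imwrite('pics/'+f,m[:,:,::-1].clip(0,255).astype(np.uint8));return c
E
python3 - <<'E'
from avg import *
c=avg('wrist','w3.png'); s=avg('scene','s3.png',4)
a=cv2.rotate(c['frame'][:,:,::-1].astype(np.float32),cv2.ROTATE_180)
x=cv2.resize(a[228:260,95:155],None,fx=12,fy=12,interpolation=cv2.INTER_CUBIC)
cv2.imwrite('pics/w3a.png',(x*5).clip(0,255).astype(np.uint8))
b=s['frame'][:,:,::-1].astype(np.float32)[250:285,185:255]
cv2.imwrite('pics/s3a.png',(cv2.resize(b,None,fx=11,fy=11,interpolation=cv2.INTER_CUBIC)*3.5).clip(0,255).astype(np.uint8))
print(ctrl.get_obs()['time_s'])
E
```

```text
3.1
```

View pics/w3a.png

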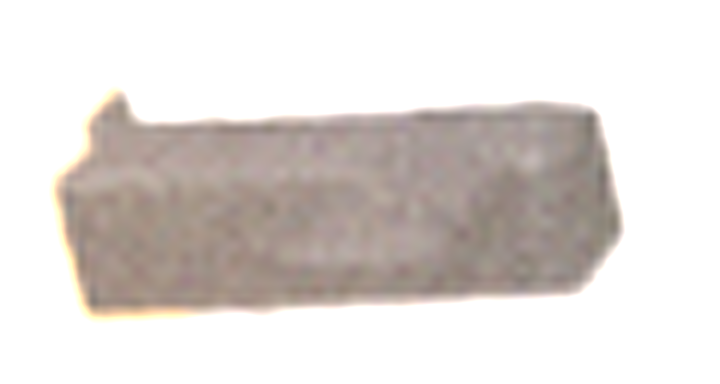

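View pics/s3a.png

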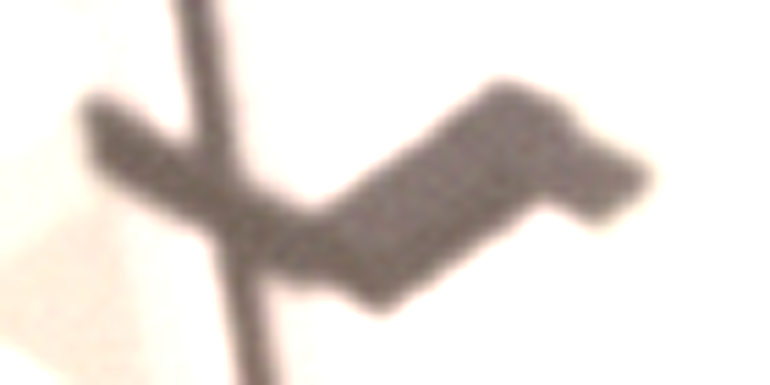

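```bash
cat > m1.py <<'E'
from h import *
np.set_printoptions(precision=4,suppress=True)
w=ld('w3.png');s=ld('s3.png');t=ld('top0.png');o=w['obs']
W=lambda u,v:ray(w,639-u,479-v,o)
S=lambda x,y:ray(s,185+x/11-.45,250+y/11-.45)
T=lambda x,y:ray(t,320+x/2.5-.3,110+y/2.5-.3)
a=W(95+350/12-.46,228+262/12-.46);b=S(628,190);c=T(77,68)
print(tri([a,b]),tri([a,c]),tri([b,c]),tri([a,b,c]))
# lip corners wrist: crop b: far front-top corner
S1=lambda x,y:ray(s,170+x/4-.4,210+y/4-.4)
l=W(140+190/6-.4,290+390/6-.4)
print('lip far',tri([l,S1(343,436)]),tri([l,T(65,135)]),tri([l,S1(343,436),T(65,135)]))
E
python3 m1.py
```

```text
(array([ 0.8005, -0.1509,  0.2284]), [np.float64(0.00037856430915270405), np.float64(0.0003785643091527231)]) (array([ 0.8009, -0.1545,  0.2264]), [np.float64(0.0010999202533165686), np.float64(0.0010999202533165428)]) (array([ 0.799 , -0.1538,  0.2266]), [np.float64(0.0010921090528711122), np.float64(0.0010921090528712202)]) (array([ 0.8   , -0.1532,  0.2272]), [np.float64(0.0014508000529851615), np.float64(0.0013268691559538768), np.float64(0.001498841840349239)])
lip far (array([ 0.7762, -0.1535,  0.0793]), [np.float64(0.0002110098250785551), np.float64(0.00021100982507855765)]) (array([ 0.7758, -0.1545,  0.0788]), [np.float64(0.0005572173257168571), np.float64(0.0005572173257168075)]) (array([ 0.7758, -0.1543,  0.0786]), [np.float64(0.0006212360994273106), np.float64(0.0004286871680634682), np.float64(0.0005871241856643184)])
```

Request:
jog_arm(moves=[[[-16,-20,-35],[0,0,0],0],[[-32,-40,-70],[0,0,0],0],[[-48,-60,-105],[0,0,0],0],[[-66,-80,-140],[0,0,0],0],[[-83,-100,-170],[0,0,0],0]])

```text
time_s: 3.52
ee_pos: [0.5467, -0.0464, 0.1728]
eef_rot: [-3.136, 0.871, 1.373]
force: [0.9, -0.7, -1.1]
grip_width: 0.0004
```

Request:
jog_arm(moves=[[[0,-4,-25],[0,0,0],0],[[0,-10,-50],[0,0,0],0],[[0,-10,-50],[0,0,0],0],[[0,-10,-50],[0,0,0],0]])

```text
time_s: 3.85
ee_pos: [0.5478, -0.0558, 0.1243]
eef_rot: [-3.134, 0.873, 1.374]
force: [0.1, 0.0, 1.6]
grip_width: 0.0004
```

```bash
python3 log.py; python3 d.py .545 -.10 .02 -102 40 180
```

```text
3.85 q [ 0.184    0.6204   1.49848 -0.79102  1.48449  0.65002] p [ 0.54785 -0.05583  0.1243 ] r [-3.13417  0.87261  1.37421] F [0.10403 0.04273 1.57421] v 0.036130252153766876
shift [  -2.85  -44.17 -104.3 ] turn [-0.01 -0.05 -0.08]
```

Request:
jog_arm(moves=[[[-1,-10,-25],[0,0,0],0],[[-2,-20,-50],[0,0,0],0],[[-3,-30,-75],[0,0,0],0],[[-3,-36,-90],[0,0,0],0],[[-3,-36,-95],[0,0,0],0]])

```text
time_s: 4.27
ee_pos: [0.5449, -0.0923, 0.0287]
eef_rot: [-3.135, 0.872, 1.373]
force: [0.6, -0.2, 0.4]
grip_width: 0.0001
```

```bash
python3 log.py; python3 - <<'E'
from avg import *
c=avg('wrist','w4.png',2); s=avg('scene','s4.png',1);t=avg('top','t4.png',1)
cv2.imwrite('pics/w4r.png',cv2.rotate(c['frame'][:,:,::-1].astype(np.uint8),cv2.ROTATE_180))
E
```

```text
4.2667 q [ 0.12494  0.752    1.547   -0.84292  1.32626  0.75055] p [ 0.54493 -0.09225  0.02866] r [-3.13496  0.87249  1.37343] F [ 0.58185 -0.18528  0.36612] v 0.06960407921338703
```

View pics/w4r.png

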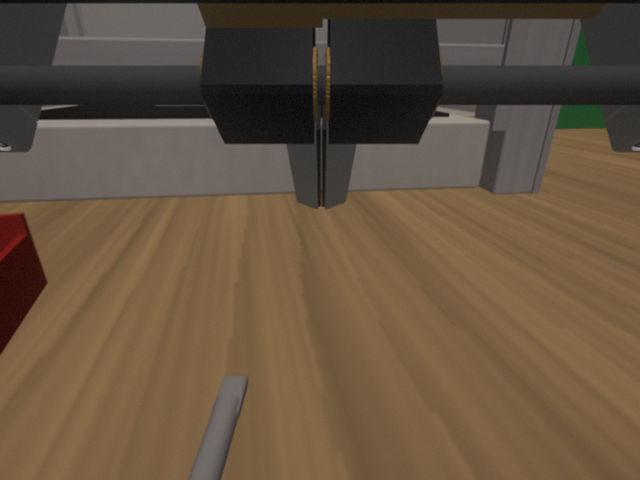

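View pics/s4.png

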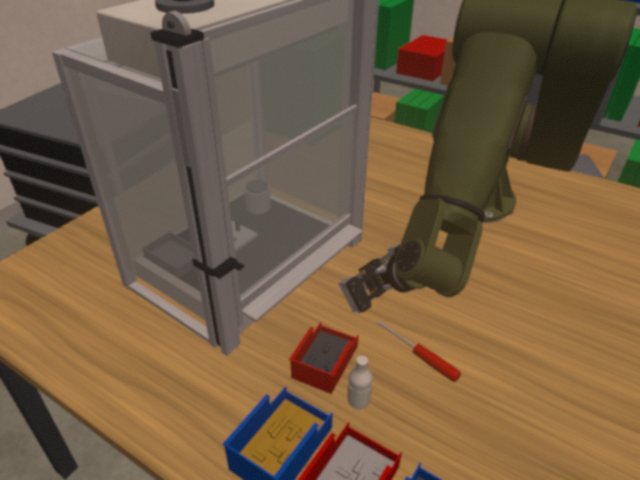

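View pics/t4.png

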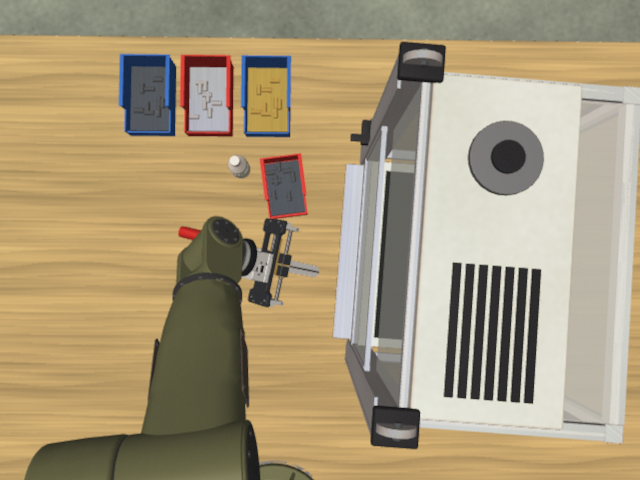

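Request:
jog_arm(moves=[[[-8,-12,-4],[0,0,0],0],[[-13,-28,-6],[0,0,0],0],[[-13,-44,-6],[0,0,0],0],[[-13,-58,-6],[0,0,0],0],[[-13,-65,-6],[0,0,0],0]])

```text
time_s: 4.88
ee_pos: [0.5326, -0.1578, 0.0246]
eef_rot: [-3.14, 0.872, 1.37]
force: [0.3, -0.1, 0.4]
grip_width: 0.0005
```

```bash
python3 log.py; python3 - <<'E'
from avg import *
c=avg('wrist','w5.png',1);t=avg('top','t5.png',1)
a=cv2.rotate(c['frame'][:,:,::-1].astype(np.uint8),cv2.ROTATE_180)
cv2.imwrite('pics/w5r.png',a)
E
```

```text
4.8833 q [ 0.01473  0.72487  1.6129  -0.91223  1.23738  0.73016] p [ 0.53263 -0.15782  0.0246 ] r [-3.13955  0.87175  1.37005] F [ 0.31078 -0.08071  0.38196] v 0.1275511563737069
```

View pics/w5r.png

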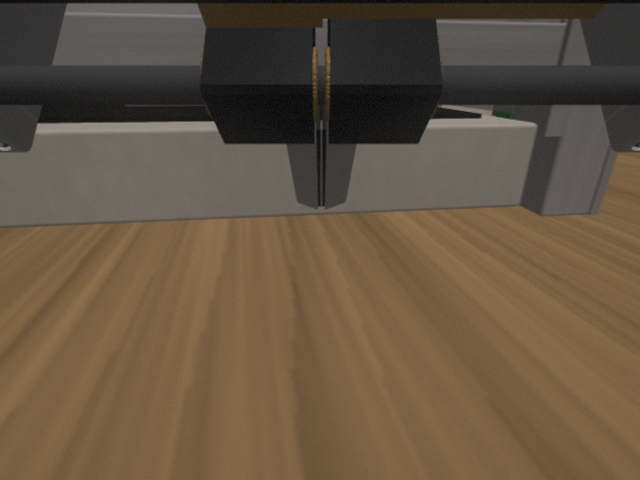

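View pics/t5.png

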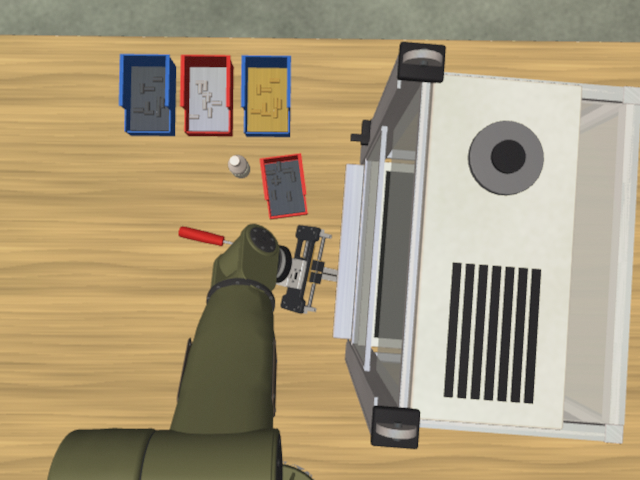

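Request:
jog_arm(moves=[[[0,0,2],[0,0,0],0],[[0,0,5],[0,0,0],0],[[0,0,8],[0,0,0],0],[[0,0,11],[0,0,0],0],[[0,0,13],[0,0,0],0]])

```text
time_s: 5.4
ee_pos: [0.5323, -0.1563, 0.0369]
eef_rot: [-3.137, 0.872, 1.373]
force: [0.1, -0.4, -0.2]
grip_width: 0.001
```

Request:
jog_arm(moves=[[[0,0,2],[0,0,0],0],[[0,0,4],[0,0,0],0],[[0,0,6],[0,0,0],0],[[0,0,8],[0,0,0],0],[[0,0,10],[0,0,0],0]])

```text
time_s: 5.82
ee_pos: [0.532, -0.1566, 0.0463]
eef_rot: [-3.136, 0.872, 1.373]
force: [0.9, 1.6, -3.5]
grip_width: 0.0004
```

Request:
jog_arm(moves=[[[0,0,2],[0,0,0],0],[[0,0,5],[0,0,0],0],[[0,0,9],[0,0,0],0],[[0,0,13],[0,0,0],0],[[0,0,17],[0,0,0],0]])

```text
time_s: 6.23
ee_pos: [0.532, -0.1567, 0.0638]
eef_rot: [-3.136, 0.872, 1.373]
force: [0.6, 2.6, -3.4]
grip_width: 0.0005
```

Request:
jog_arm(moves=[[[0,0,4],[0,0,0],0],[[0,0,8],[0,0,0],0],[[0,0,12],[0,0,0],0],[[0,0,16],[0,0,0],0],[[0,0,20],[0,0,0],0]])

```text
time_s: 6.65
ee_pos: [0.532, -0.1567, 0.0837]
eef_rot: [-3.136, 0.872, 1.373]
force: [1.0, 2.2, -2.1]
grip_width: 0.0005
```

Request:
jog_arm(moves=[[[0,0,4],[0,0,0],0],[[0,0,8],[0,0,0],0],[[0,0,12],[0,0,0],0],[[0,0,16],[0,0,0],0],[[0,0,20],[0,0,0],0]])

```text
time_s: 7.07
ee_pos: [0.532, -0.1567, 0.1037]
eef_rot: [-3.136, 0.872, 1.373]
force: [1.0, 2.5, -2.8]
grip_width: 0.0004
```

Request:
jog_arm(moves=[[[0,0,4],[0,0,0],0],[[0,0,8],[0,0,0],0],[[0,0,12],[0,0,0],0],[[0,0,16],[0,0,0],0],[[0,0,20],[0,0,0],0]])

```text
time_s: 7.48
ee_pos: [0.532, -0.1567, 0.1237]
eef_rot: [-3.136, 0.872, 1.373]
force: [1.1, 2.1, -3.6]
grip_width: 0.0005
```

Request:
jog_arm(moves=[[[0,0,4],[0,0,0],0],[[0,0,8],[0,0,0],0],[[0,0,12],[0,0,0],0],[[0,0,15],[0,0,0],0],[[0,0,18],[0,0,0],0]])

```text
time_s: 7.9
ee_pos: [0.532, -0.1567, 0.1416]
eef_rot: [-3.136, 0.872, 1.373]
force: [0.6, 2.5, -4.1]
grip_width: 0.0002
```

Request:
jog_arm(moves=[[[0,0,3],[0,0,0],0],[[0,0,6],[0,0,0],0],[[0,0,9],[0,0,0],0],[[0,0,11],[0,0,0],0],[[0,0,12],[0,0,0],0]])

```text
time_s: 8.32
ee_pos: [0.532, -0.1567, 0.1537]
eef_rot: [-3.137, 0.872, 1.373]
force: [0.8, 2.2, -2.9]
grip_width: 0.0004
```

```bash
cat > look.py <<'E'
import sys
from avg import *
k=sys.argv[1]
s=avg('scene','s%s.png'%k,6);t=avg('top','t%s.png'%k,3)
b=s['frame'][:,:,::-1].astype(np.float32)[160:290,195:375]
cv2.imwrite('pics/s%sa.png'%k,(cv2.resize(b,None,fx=4,fy=4,interpolation=cv2.INTER_CUBIC)*1.5).clip(0,255).astype(np.uint8))
b=t['frame'][:,:,::-1].astype(np.float32)[110:350,320:440]
cv2.imwrite('pics/t%sa.png'%k,cv2.resize(b,None,fx=2.5,fy=2.5,interpolation=cv2.INTER_CUBIC).clip(0,255).astype(np.uint8))
E
python3 look.py 6; python3 log.py
```

```text
8.7667 q [ 0.01654  0.51779  1.58534 -0.86274  1.38812  0.54114] p [ 0.53196 -0.15678  0.15334] r [-3.13633  0.87206  1.37291] F [-0.21264  1.38906  0.54686] v 0.00127200278389584
```

View pics/s6a.png

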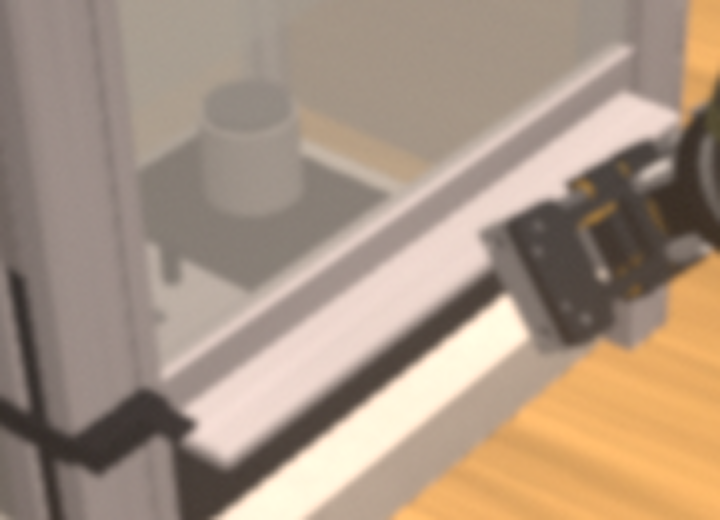

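View pics/t6a.png

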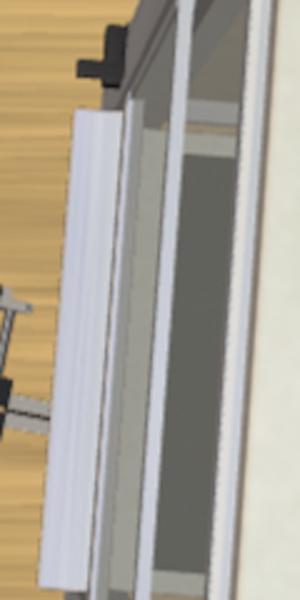

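```bash
python3 - <<'E'
from h import *
np.set_printoptions(precision=4,suppress=True)
s=ld('s6.png');t=ld('t6.png')
S=lambda x,y:ray(s,195+x/4-.4,160+y/4-.4)
T=lambda x,y:ray(t,320+x/2.5-.3,110+y/2.5-.3)
print(tri([S(226,466),T(75,110)]), tri([S(680,112),T(38,586)]))
print('clip',tri([S(192,424),T(77,68)]))
E
```

```text
(array([ 0.7753, -0.1553,  0.187 ]), [np.float64(0.0006851525144704164), np.float64(0.0006851525144704874)]) (array([ 0.4093, -0.1276,  0.1942]), [np.float64(0.0009262100224245722), np.float64(0.0009262100224246031)])
clip (array([ 0.7981, -0.1531,  0.2292]), [np.float64(0.0017741541178321663), np.float64(0.0017741541178323088)])
```

Request:
jog_arm(moves=[[[0,0,3],[0,0,0],0],[[0,0,7],[0,0,0],0],[[0,0,11],[0,0,0],0],[[0,0,15],[0,0,0],0],[[0,0,19],[0,0,0],0]])

```text
time_s: 9.18
ee_pos: [0.5319, -0.1567, 0.1728]
eef_rot: [-3.136, 0.872, 1.373]
force: [0.3, 0.9, -3.7]
grip_width: 0.0008
```

Request:
jog_arm(moves=[[[0,0,4],[0,0,0],0],[[0,0,7],[0,0,0],0],[[0,0,10],[0,0,0],0],[[0,0,12],[0,0,0],0],[[0,0,13],[0,0,0],0]])

```text
time_s: 9.6
ee_pos: [0.532, -0.1567, 0.1857]
eef_rot: [-3.137, 0.872, 1.373]
force: [-0.4, 1.1, -2.1]
grip_width: 0.0004
```

```bash
python3 log.py;python3 look.py 7
```

```text
9.6 q [ 0.01665  0.47503  1.56449 -0.8548   1.42949  0.49264] p [ 0.53201 -0.1567   0.18567] r [-3.13683  0.8719   1.37255] F [-0.42394  1.10318 -2.11947] v 0.015856739123033415
```

View pics/s7a.png

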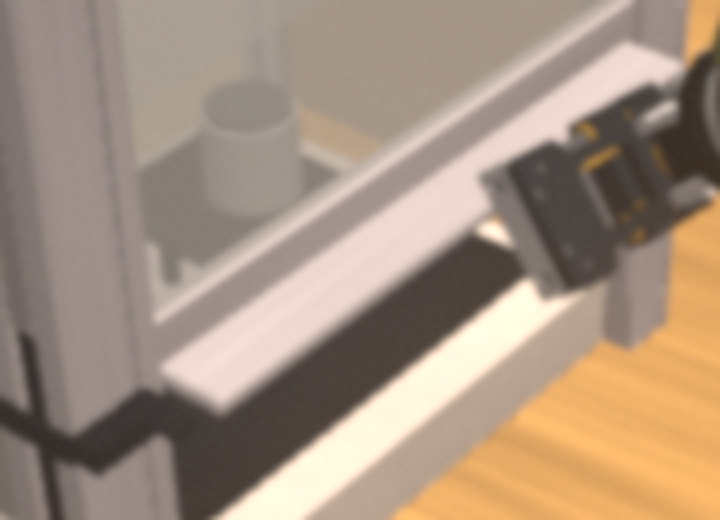

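View pics/t7a.png

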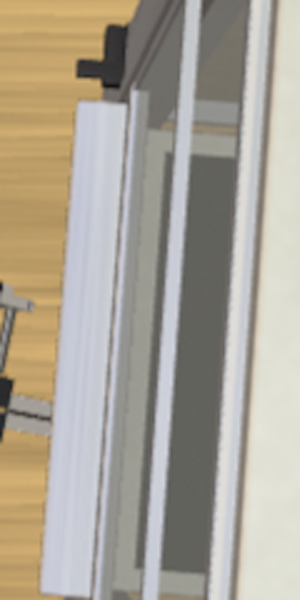

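```bash
python3 - <<'E'
from h import *
np.set_printoptions(precision=4,suppress=True)
s=ld('s7.png');t=ld('t7.png')
S=lambda x,y:ray(s,195+x/4-.4,160+y/4-.4)
T=lambda x,y:ray(t,320+x/2.5-.3,110+y/2.5-.3)
print(tri([S(219,408),T(77,102)]), tri([S(684,66),T(41,593)]))
print('clip',tri([S(188,429),T(77,68)]))
b=s['frame'][:,:,::-1].astype(np.float32)[235:285,225:285]
cv2.imwrite('pics/s7b.png',(cv2.resize(b,None,fx=12,fy=12,interpolation=cv2.INTER_CUBIC)*2.5).clip(0,255).astype(np.uint8))
b=t['frame'][:,:,::-1].astype(np.float32)[120:170,340:380]
cv2.imwrite('pics/t7b.png',(cv2.resize(b,None,fx=12,fy=12,interpolation=cv2.INTER_CUBIC)*1.5).clip(0,255).astype(np.uint8))
E
```

```text
(array([ 0.7752, -0.1552,  0.221 ]), [np.float64(5.034584392618672e-05), np.float64(5.034584392609031e-05)]) (array([ 0.4078, -0.1283,  0.2226]), [np.float64(0.0013096846766862337), np.float64(0.0013096846766861936)])
clip (array([ 0.7991, -0.1539,  0.2266]), [np.float64(0.0010602573307144049), np.float64(0.0010602573307143006)])
```

View pics/s7b.png

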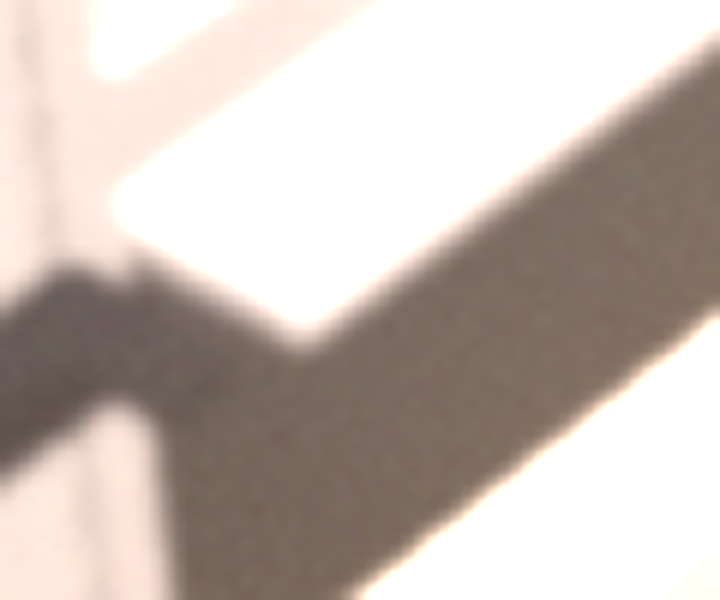

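View pics/t7b.png

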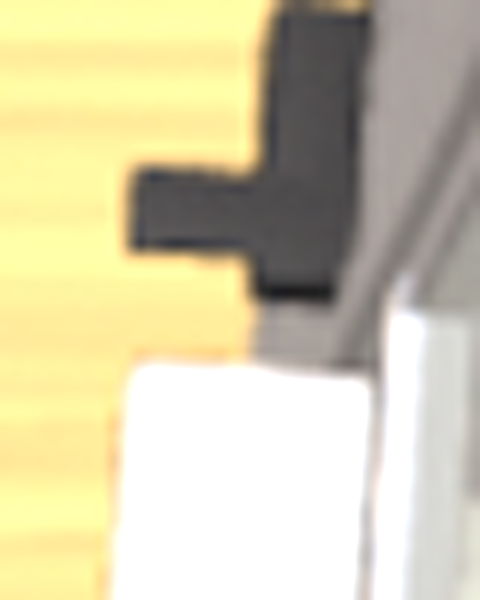

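```bash
python3 - <<'E'
from kin import *
np.set_printoptions(precision=2,suppress=True)
P,L=fit();print(P);q=L[-1][0]
for az,t in((-94,35),(-90,35),(-94,40),(-102,40),(-85,40)):
  for p in([.68,-.065,.243],[.70,-.05,.24],[.66,-.05,.24]):
    s=ik(np.array(p),tgtR(az,t,180),P,[q],m=.04)
    R=tgtR(az,t,180);T=ctrl and None
    ce=np.array(p)+R@np.array([.0804,.0009,-.1798]);cz=R@np.array([-.276,.0019,.961]);cx=R@np.array([0,1,-.002]);cy=np.cross(cz,cx)
    d=np.array([.8,-.153,.227])-ce;uv=(319.5-365*(d@cx)/(d@cz),239.5-365*(d@cy)/(d@cz))
    print(az,t,p,s.cost<1e-6,s.x,'cam',ce,'clip uv rot',np.array(uv))
E
python3 d.py .66 -.05 .24 -94 40 180
```

```text
[0.22 0.   0.04 0.42 0.04 0.45 0.27]
-94 35 [0.68, -0.065, 0.243] True [ 0.17  0.73  1.06 -0.92  1.63  0.32] cam [0.69 0.13 0.28] clip uv rot [154.64 188.81]
-94 35 [0.7, -0.05, 0.24] True [ 0.19  0.79  0.96 -0.92  1.67  0.3 ] cam [0.71 0.14 0.28] clip uv rot [186.69 181.06]
-94 35 [0.66, -0.05, 0.24] True [ 0.2   0.7   1.12 -0.91  1.64  0.36] cam [0.67 0.14 0.28] clip uv rot [134.82 181.72]
-90 35 [0.68, -0.065, 0.243] True [ 0.17  0.7   1.12 -0.94  1.57  0.3 ] cam [0.68 0.13 0.28] clip uv rot [166.89 186.66]
-90 35 [0.7, -0.05, 0.24] True [ 0.19  0.76  1.03 -0.94  1.6   0.28] cam [0.7  0.14 0.28] clip uv rot [198.29 179.51]
-90 35 [0.66, -0.05, 0.24] True [ 0.2   0.66  1.18 -0.93  1.57  0.34] cam [0.66 0.14 0.28] clip uv rot [149.14 179.55]
-94 40 [0.68, -0.065, 0.243] True [ 0.15  0.71  1.05 -0.85  1.61  0.29] cam [0.69 0.12 0.3 ] clip uv rot [153.89 179.32]
-94 40 [0.7, -0.05, 0.24] True [ 0.17  0.77  0.96 -0.84  1.64  0.27] cam [0.71 0.14 0.29] clip uv rot [185.75 170.27]
-94 40 [0.66, -0.05, 0.24] True [ 0.18  0.67  1.12 -0.84  1.61  0.33] cam [0.67 0.14 0.29] clip uv rot [133.57 171.15]
-102 40 [0.68, -0.065, 0.243] True [ 0.14  0.78  0.94 -0.82  1.74  0.34] cam [0.72 0.12 0.3 ] clip uv rot [129.19 185.96]
-102 40 [0.7, -0.05, 0.24] True [ 0.15  0.84  0.83 -0.82  1.77  0.32] cam [0.74 0.14 0.29] clip uv rot [162.27 175.2 ]
-102 40 [0.66, -0.05, 0.24] True [ 0.16  0.74  1.01 -0.81  1.73  0.38] cam [0.7  0.14 0.29] clip uv rot [104.12 178.05]
-85 40 [0.68, -0.065, 0.243] True [ 0.16  0.63  1.18 -0.88  1.47  0.23] cam [0.66 0.12 0.3 ] clip uv rot [181.13 173.31]
-85 40 [0.7, -0.05, 0.24] True [ 0.17  0.69  1.09 -0.87  1.5   0.22] cam [0.68 0.14 0.29] clip uv rot [211.74 165.88]
-85 40 [0.66, -0.05, 0.24] True [ 0.18  0.6   1.24 -0.87  1.47  0.27] cam [0.64 0.14 0.29] clip uv rot [165.28 164.99]
shift [127.99 106.76  54.64] turn [-0.01 -0.04  1.51]
```

Request:
jog_arm(moves=[[[0,0,-6],[0,0,0],0],[[0,5,-12],[0,0,0],0],[[0,30,-14],[0,0,0],0],[[5,60,-14],[0,0,0],0],[[20,90,-14],[0,0,0],0]])

```text
time_s: 10.47
ee_pos: [0.5509, -0.0656, 0.1707]
eef_rot: [-3.134, 0.873, 1.373]
force: [0.5, -0.4, 0.0]
grip_width: 0.0002
```

Request:
jog_arm(moves=[[[25,10,15],[0,0,0],0],[[55,16,35],[0,0,0],0],[[85,16,55],[0,0,0],0],[[115,16,68],[0,0,0],0],[[145,16,68],[0,0,0],0]])

```text
time_s: 10.88
ee_pos: [0.6986, -0.0501, 0.2422]
eef_rot: [3.14, 0.871, 1.368]
force: [-0.3, 0.7, -0.6]
grip_width: 0.0004
```

Request:
jog_arm(moves=[[[3,0,0],[0,0,0],0],[[3,0,0],[0,0,0],0],[[3,0,0],[0,0,0],0]])

```text
time_s: 11.13
ee_pos: [0.6994, -0.0505, 0.2379]
eef_rot: [-3.133, 0.873, 1.375]
force: [-0.2, 0.4, -0.2]
grip_width: 0.0004
```

```bash
python3 log.py; cat > wl.py <<'E'
import sys
from avg import *
k=sys.argv[1]
c=avg('wrist','w%s.png'%k,8)
a=cv2.rotate(c['frame'][:,:,::-1].astype(np.float32),cv2.ROTATE_180);cv2.imwrite('pics/w%sr.png'%k,a.clip(0,255).astype(np.uint8))
E
python3 wl.py 8
```

```text
11.1333 q [ 0.1543   0.84244  0.8427  -0.81955  1.76724  0.31768] p [ 0.6994  -0.0505   0.23791] r [-3.13344  0.87265  1.37514] F [-0.17571  0.38406 -0.15634] v 0.036543543768096876
```

View pics/w8r.png

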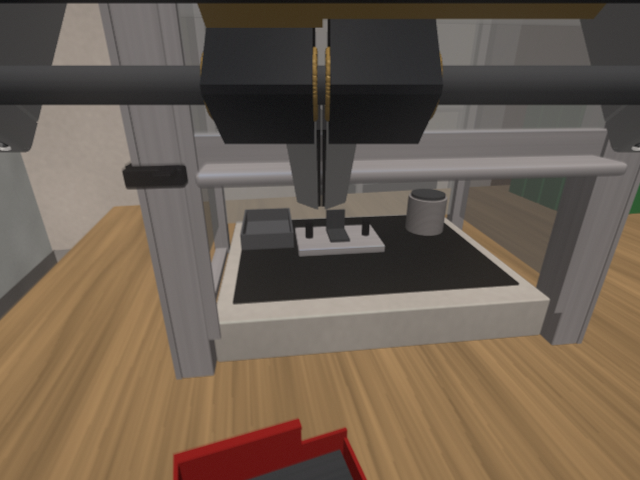

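```bash
python3 - <<'E'
from h import *
c=ld('w8.png');a=cv2.rotate(c['frame'][:,:,::-1].astype(np.float32),cv2.ROTATE_180)
b=cv2.resize(a[152:200,118:218],None,fx=8,fy=8,interpolation=cv2.INTER_CUBIC)
cv2.imwrite('pics/w8a.png',np.vstack([(b[:300]*4).clip(0,255),(b[:290]*1.3).clip(0,255)]).astype(np.uint8))
E
```

```text
(no output)
```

View pics/w8a.png

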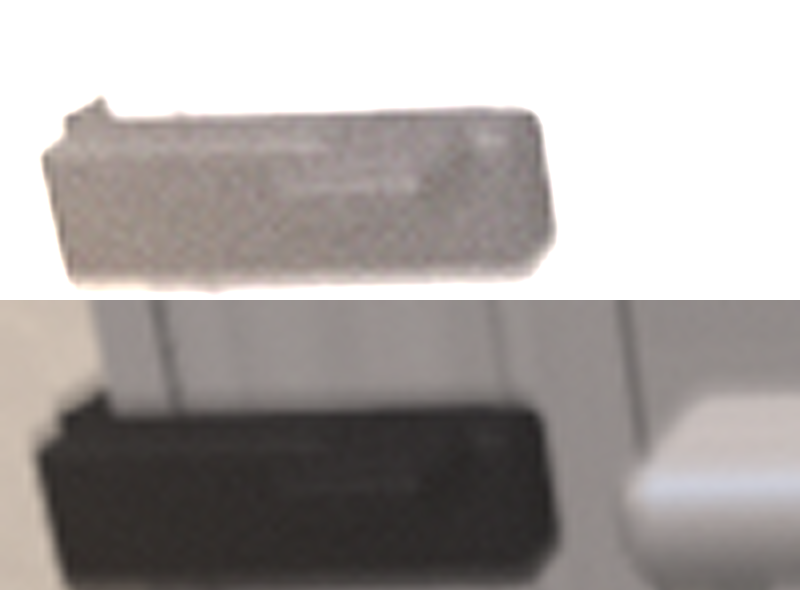

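```bash
cat > m2.py <<'E'
from h import *
np.set_printoptions(precision=4,suppress=True)
w=ld('w8.png');o=w['obs']
C=lambda x,y:ray(w,639-(118+x/8-.44),479-(152+y/8-.44),o)
n=np.array([-.07,-.9976,0]);n/=np.linalg.norm(n)
def pl(r,off=0):
    p,d=r;q=np.array([.592,-.1416,0])-n*off
    return p+d*((q-p)@n)/(d@n)
print('lip',[pl(C(x,y)) for x,y in((640,183),(790,181))])
print('clip',[pl(C(348,188),f) for f in(0,.001,.002,.003)])
E
python3 m2.py; python3 - <<'E'
from h import *
c=ld('w8.png');a=cv2.rotate(c['frame'][:,:,::-1].astype(np.float32),cv2.ROTATE_180)
g=a.mean(2)
for u in(205,212,220,230,260,290,380,450,520,580,610): print(u,[int(v) for v in g[158:188,u-1:u+2].mean(1)])
g2=a.mean(2)
for u in(152,155,158,162,166): print('t',u,[round(float(v),1) for v in g2[163:192,u-1:u+2].mean(1)])
E
```

```text
lip [array([ 0.7744, -0.1544,  0.2264]), array([ 0.7605, -0.1534,  0.2262])]
clip [array([ 0.801 , -0.1563,  0.2266]), array([ 0.8008, -0.1552,  0.2268]), array([ 0.8006, -0.1542,  0.2271]), array([ 0.8003, -0.1532,  0.2273])]
205 [109, 109, 109, 110, 114, 119, 129, 140, 146, 147, 149, 148, 147, 149, 151, 155, 161, 159, 151, 143, 133, 125, 118, 112, 105, 100, 93, 87, 85, 83]
212 [109, 109, 109, 112, 117, 126, 142, 147, 148, 148, 150, 148, 147, 149, 152, 156, 160, 158, 149, 140, 132, 124, 116, 110, 104, 98, 92, 86, 83, 80]
220 [110, 109, 110, 112, 118, 128, 145, 147, 148, 148, 149, 147, 148, 149, 152, 157, 160, 156, 146, 138, 129, 122, 115, 109, 101, 96, 90, 87, 85, 89]
230 [109, 109, 110, 114, 119, 131, 147, 147, 147, 149, 148, 147, 148, 150, 153, 157, 158, 153, 144, 135, 126, 120, 113, 107, 101, 94, 90, 91, 93, 107]
260 [108, 109, 112, 116, 126, 142, 146, 146, 147, 147, 146, 146, 147, 150, 154, 156, 151, 142, 134, 126, 120, 114, 107, 100, 93, 89, 88, 92, 105, 127]
290 [74, 76, 78, 81, 88, 95, 96, 103, 111, 114, 119, 122, 131, 139, 142, 142, 135, 128, 125, 119, 114, 107, 99, 92, 88, 
[... 973 characters left out ...]
9.9, 40.8, 43.1, 38.1, 37.4, 37.5, 38.2, 39.6, 37.5, 35.1, 35.3, 35.7, 34.2, 34.0, 35.3, 35.0, 36.5, 37.2, 45.2, 54.6, 76.8, 105.1, 112.5, 111.3]
t 158 [103.6, 94.5, 79.1, 43.2, 38.4, 38.4, 38.2, 40.6, 37.8, 37.8, 38.8, 38.4, 40.4, 36.4, 35.2, 35.5, 35.5, 34.8, 34.7, 34.9, 35.2, 34.5, 38.2, 47.3, 56.3, 81.1, 110.9, 114.1, 113.5]
t 162 [101.3, 91.6, 73.5, 40.4, 37.1, 36.3, 37.3, 37.3, 37.9, 39.2, 38.1, 39.1, 40.7, 35.6, 34.8, 34.9, 35.5, 33.6, 34.3, 34.8, 34.7, 34.3, 38.6, 46.6, 57.3, 84.6, 111.8, 112.6, 112.2]
t 166 [101.1, 89.3, 64.1, 36.5, 36.3, 37.8, 37.6, 37.1, 38.0, 38.8, 38.0, 39.6, 39.2, 36.0, 35.1, 34.7, 34.3, 33.5, 35.0, 34.8, 34.3, 34.7, 38.8, 47.5, 59.3, 86.1, 110.1, 110.1, 109.6]
```

```bash
cat >> m2.py <<'E'
W=lambda u,v:ray(w,639-u,479-v,o)
g=cv2.rotate(w['frame'].astype(np.float32),cv2.ROTATE_180).mean(2)
for u in(216,225,232,240,260,275,380,430,450):
    col=g[150:175,u-2:u+3].mean(1);hi=np.median(col[-6:]) if u<300 else 145
    k=np.argmax(col>(109+146)/2 if u<300 else col>134)
    thr=127.5 if u<300 else 134
    v=150+k-1+(thr-col[k-1])/(col[k]-col[k-1])
    pk=160+np.argmax(g[160:180,u-2:u+3].mean(1))
    print(u,round(v,2),'back',pl(W(u,v),-.038),'pk',pk,pl(W(u,pk))[2],pl(W(u,pk),-.004)[2])
E
python3 m2.py
```

```text
lip [array([ 0.7744, -0.1544,  0.2264]), array([ 0.7605, -0.1534,  0.2262])]
clip [array([ 0.801 , -0.1563,  0.2266]), array([ 0.8008, -0.1552,  0.2268]), array([ 0.8006, -0.1542,  0.2271]), array([ 0.8003, -0.1532,  0.2273])]
216 163.01 back [ 0.7627 -0.1917  0.2271] pk 174 0.22633426081485117 0.22541535143126945
225 162.77 back [ 0.7552 -0.1911  0.2271] pk 174 0.22615166138549153 0.22523020267005647
232 162.58 back [ 0.7493 -0.1907  0.2272] pk 174 0.22600883179526476 0.2250853789880341
240 162.44 back [ 0.7425 -0.1903  0.2271] pk 173 0.22662386595066475 0.22570899984147996
260 162.06 back [ 0.7254 -0.1891  0.2271] pk 173 0.22621552075923299 0.22529495360592483
275 161.74 back [ 0.7124 -0.1881  0.2271] pk 172 0.22669342958240557 0.22577953467440606
380 159.71 back [ 0.6179 -0.1815  0.2267] pk 170 0.226096091672729 0.22517385712990323
430 158.61 back [ 0.5704 -0.1782  0.2267] pk 169 0.22583547584939592 0.22490960276168398
450 158.27 back [ 0.5509 -0.1768  0.2266] pk 168 0.2262309863713348 0.22531063513862234
```

```bash
python3 look.py 9; python3 - <<'E'
from h import *
s=ld('s9.png')
b=s['frame'][:,:,::-1].astype(np.float32)[215:285,225:315]
cv2.imwrite('pics/s9b.png',(cv2.resize(b,None,fx=8,fy=8,interpolation=cv2.INTER_CUBIC)*1.6).clip(0,255).astype(np.uint8))
E
```

```text
(no output)
```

View pics/s9b.png

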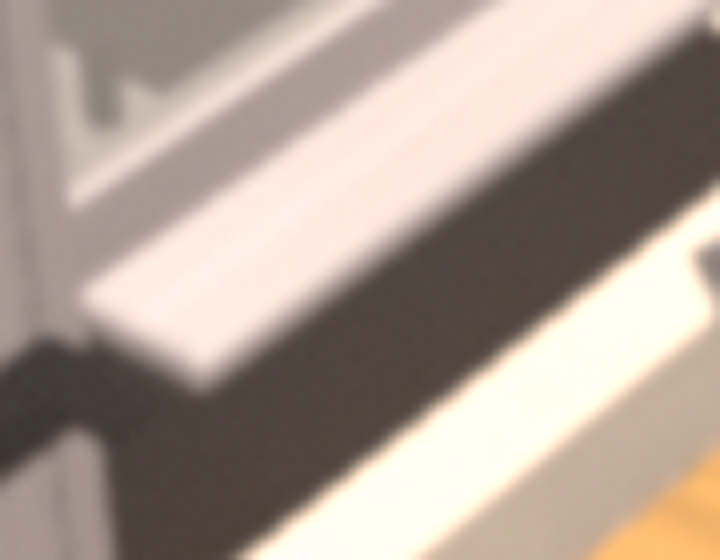

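```bash
python3 - <<'E'
from h import *
np.set_printoptions(precision=4,suppress=True)
n=np.array([-.07,-.9976,0]);n/=np.linalg.norm(n)
def pl(r,off=0):
    p,d=r;q=np.array([.592,-.1416,0])-n*off
    return p+d*((q-p)@n)/(d@n)
s=ld('s9.png');S=lambda x,y:ray(s,225+x/8-.44,215+y/8-.44)
print('scene back line',[pl(S(*c),-.038) for c in((78,292),(300,140),(500,5))])
print('scene front',[pl(S(*c),f) for c in((205,385),(700,32)) for f in(0,-.003)])
s3=ld('s3.png');S3=lambda x,y:ray(s3,185+x/11-.45,250+y/11-.45)
print('scene clip corner',[pl(S3(628,190),f) for f in(0,.002)],'corner',[pl(S3(650,178),f) for f in(0,.002)])
# initial wrist w3
w=ld('w3.png');o=w['obs'];W=lambda u,v:ray(w,639-u,479-v,o)
g=cv2.rotate(w['frame'].astype(np.float32),cv2.ROTATE_180).mean(2)
for u in(200,230,260,300,380): print(u,[int(x) for x in g[318:356,u-2:u+3].mean(1)])
print([ (v,pl(W(u,v),-.038)[2],pl(W(u,v+13),0)[2]) for u,v in((230,332),(230,334))])
E
```

```text
scene back line [array([ 0.7717, -0.1923,  0.2261]), array([ 0.6977, -0.1871,  0.2249]), array([ 0.6247, -0.182 ,  0.2233])]
scene front [array([ 0.7742, -0.1544,  0.2182]), array([ 0.7712, -0.1572,  0.2148]), array([ 0.5961, -0.1419,  0.214 ]), array([ 0.592 , -0.1446,  0.2106])]
scene clip corner [array([ 0.7954, -0.1559,  0.2229]), array([ 0.7973, -0.154 ,  0.2251])] corner [array([ 0.7905, -0.1555,  0.2221]), array([ 0.7924, -0.1537,  0.2243])]
200 [134, 129, 99, 98, 99, 98, 98, 97, 97, 98, 98, 97, 98, 98, 98, 106, 125, 133, 133, 132, 132, 132, 135, 137, 138, 135, 133, 132, 133, 133, 132, 132, 136, 141, 142, 134, 120, 108]
230 [100, 99, 100, 99, 99, 98, 98, 99, 100, 100, 99, 100, 100, 110, 130, 133, 132, 131, 130, 131, 134, 136, 135, 132, 129, 131, 132, 131, 130, 131, 136, 140, 137, 124, 112, 102, 90, 84]
260 [101, 101, 101, 100, 100, 101, 103, 102, 101, 101, 103, 115, 133, 133, 131, 130, 131, 132, 133, 134, 133, 129, 129, 131, 132, 130, 130, 132, 136, 138, 132, 118, 107, 98, 86, 87, 107, 112]
300 [101, 101, 101, 102, 103, 103, 102, 103, 116, 133, 133, 132, 131, 133, 133, 131, 132, 134, 130, 130, 133, 133, 133, 131, 133, 137, 139, 131, 116, 108, 96, 85, 91, 112, 112, 111, 111, 112]
380 [98, 100, 115, 133, 133, 131, 133, 133, 133, 132, 134, 135, 133, 132, 133, 135, 135, 133, 135, 142, 142, 127, 114, 103, 90, 86, 105, 110, 110, 110, 110, 110, 110, 110, 109, 109, 109, 109]
[(332, np.float64(0.07782188560991576), np.float64(0.08619003561211563)), (334, np.float64(0.07447692394294736), np.float64(0.08303957209233559))]
```

```bash
python3 - <<'E'
from kin import *
np.set_printoptions(precision=3,suppress=True)
P,L=fit();q=L[-1][0]
for az,t in((-102,34),(-110,30),(-115,28),(-120,25)):
  for cam_ in([.76,.1,.245],[.76,.07,.25],[.72,.1,.245],[.72,.07,.25]):
    R=tgtR(az,t,180);p=np.array(cam_)-R@np.array([.0804,.0009,-.1798])
    s=ik(p,R,P,[q],m=.04)
    ce=np.array(cam_);cz=R@np.array([-.276,.0019,.961]);cx=R@np.array([0,1,-.002]);cy=np.cross(cz,cx)
    out=[]
    for pt in([.8,-.153,.227],[.77,-.153,.227],[.65,-.145,.227]):
        d=np.array(pt)-ce;out.append((319.5-365*(d@cx)/(d@cz),239.5-365*(d@cy)/(d@cz)))
    print(az,t,cam_,s.cost<1e-6,s.x,'tcp',p,'uv',np.array(out).round(0).tolist())
E
```

```text
-102 34 [0.76, 0.1, 0.245] True [ 0.121  0.931  0.8   -0.922  1.748  0.322] tcp [ 0.719 -0.09   0.211] uv [[177.0, 151.0], [225.0, 150.0], [401.0, 148.0]]
-102 34 [0.76, 0.07, 0.25] True [ 0.082  0.914  0.819 -0.931  1.716  0.3  ] tcp [ 0.719 -0.12   0.216] uv [[169.0, 164.0], [224.0, 163.0], [421.0, 160.0]]
-102 34 [0.72, 0.1, 0.245] True [ 0.127  0.824  0.988 -0.91   1.703  0.391] tcp [ 0.679 -0.09   0.211] uv [[108.0, 152.0], [160.0, 151.0], [346.0, 149.0]]
-102 34 [0.72, 0.07, 0.25] True [ 0.087  0.808  1.005 -0.922  1.672  0.367] tcp [ 0.679 -0.12   0.216] uv [[92.0, 166.0], [150.0, 164.0], [359.0, 161.0]]
-110 30 [0.76, 0.1, 0.245] True [ 0.128  0.957  0.76  -0.948  1.897  0.382] tcp [ 0.692 -0.084  0.225] uv [[116.0, 179.0], [169.0, 178.0], [347.0, 174.0]]
-110 30 [0.76, 0.07, 0.25] True [ 0.09   0.939  0.781 -0.96   1.865  0.362] tcp [ 0.692 -0.114  0.23 ] uv [[108.0, 193.0], [168.0, 191.0], [366.0, 185.0]]
-110 30 [0.72, 0.1, 0.245] True [ 0.135  0.847  0.955 -0.924  1.853  0.458] tcp [ 0.652 -0.084  0.225] uv [[37.0, 181.0], [97.0, 180.0], [294.0, 176.0]]
-110 30 [0.72, 0.0
[... 665 characters left out ...]
 0.473] tcp [ 0.636 -0.108  0.237] uv [[-38.0, 213.0], [40.0, 209.0], [276.0, 200.0]]
-120 25 [0.76, 0.1, 0.245] True [ 0.134  0.997  0.696 -0.974  2.092  0.437] tcp [ 0.661 -0.07   0.242] uv [[26.0, 215.0], [90.0, 213.0], [283.0, 207.0]]
-120 25 [0.76, 0.07, 0.25] True [ 0.096  0.978  0.719 -0.989  2.059  0.417] tcp [ 0.661 -0.1    0.247] uv [[15.0, 231.0], [89.0, 227.0], [302.0, 217.0]]
-120 25 [0.72, 0.1, 0.245] True [ 0.141  0.881  0.903 -0.931  2.045  0.526] tcp [ 0.621 -0.07   0.242] uv [[-77.0, 219.0], [2.0, 216.0], [229.0, 209.0]]
-120 25 [0.72, 0.07, 0.25] True [ 0.101  0.864  0.922 -0.95   2.013  0.502] tcp [ 0.621 -0.1    0.247] uv [[-105.0, 237.0], [-12.0, 232.0], [243.0, 220.0]]
```

```bash
python3 d.py .719 -.085 .205 -102 34 180
```

```text
shift [ 19.01 -34.31 -34.31] turn [-1.19  0.21 -0.09]
```

Request:
jog_arm(moves=[[[6,-10,-10],[-0.4,0.07,0],0],[[12,-22,-22],[-0.8,0.14,0],0],[[19,-34,-33],[-1.2,0.2,-0.1],0],[[19,-34,-33],[-1.2,0.2,-0.1],0],[[19,-34,-33],[-1.2,0.2,-0.1],0]])

```text
time_s: 12.4
ee_pos: [0.7187, -0.0848, 0.2053]
eef_rot: [-3.14, 0.978, 1.361]
force: [-0.0, 0.9, -0.2]
grip_width: 0.0005
```

```bash
python3 log.py; python3 wl.py 10; python3 - <<'E'
from h import *
c=ld('w10.png');a=cv2.rotate(c['frame'][:,:,::-1].astype(np.float32),cv2.ROTATE_180)
b=cv2.resize(a[115:165,140:240],None,fx=8,fy=8,interpolation=cv2.INTER_CUBIC)
cv2.imwrite('pics/w10a.png',np.vstack([(b[:300]*4).clip(0,255),(b[:290]*1.3).clip(0,255)]).astype(np.uint8))
E
```

```text
12.4 q [ 0.12692  0.93937  0.79922 -0.91863  1.75001  0.33185] p [ 0.71875 -0.08475  0.20525] r [-3.13995  0.97757  1.361  ] F [-0.03936  0.92558 -0.21356] v 0.04530643609180476
```

View pics/w10r.png

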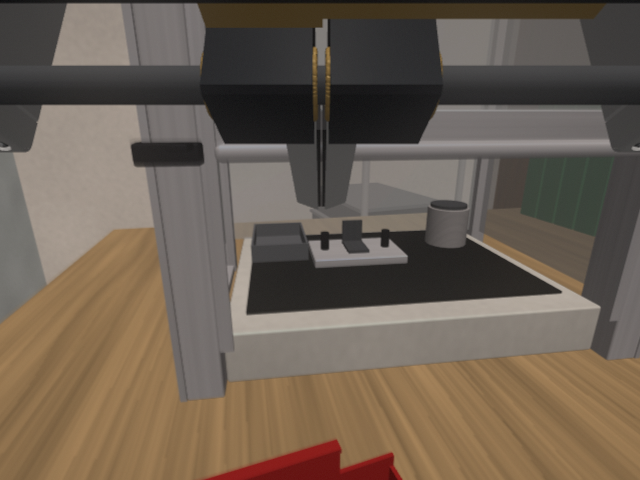

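View pics/w10a.png

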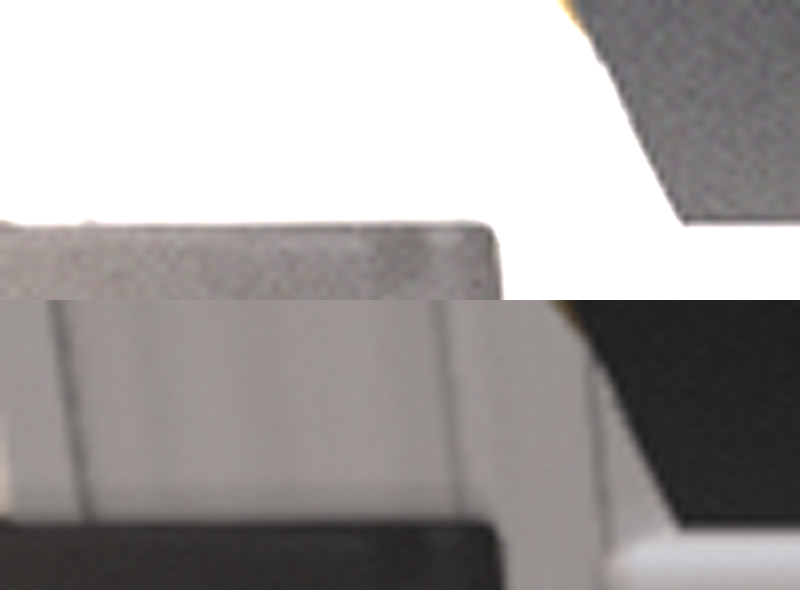

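```bash
python3 - <<'E'
from h import *
np.set_printoptions(precision=4,suppress=True)
w=ld('w10.png');o=w['obs'];W=lambda u,v:ray(w,639-u,479-v,o)
print('cam',W(0,0)[0])
g=cv2.rotate(w['frame'].astype(np.float32),cv2.ROTATE_180).mean(2)
for u in(150,175,178,182,186,192,197,220,224,228,232,450,520,580): print(u,[round(float(v),0) for v in g[136:166,u-1:u+2].mean(1)])
n=np.array([-.07,-.9976,0]);n/=np.linalg.norm(n)
def pl(r,off=0):
    p,d=r;q=np.array([.592,-.1416,0])-n*off
    return p+d*((q-p)@n)/(d@n)
for u,v in((220,146),(220,150),(182,146),(182,142.5)):print(u,v,[pl(W(u,v),f) for f in(0,-.038)])
E
```

```text
cam [0.7597 0.1053 0.2394]
150 [98.0, 97.0, 93.0, 89.0, 86.0, 79.0, 67.0, 45.0, 41.0, 40.0, 37.0, 37.0, 37.0, 38.0, 38.0, 38.0, 38.0, 38.0, 38.0, 38.0, 38.0, 38.0, 38.0, 39.0, 38.0, 40.0, 43.0, 48.0, 50.0, 56.0]
175 [113.0, 111.0, 106.0, 103.0, 100.0, 90.0, 67.0, 38.0, 38.0, 39.0, 36.0, 35.0, 35.0, 35.0, 34.0, 34.0, 34.0, 36.0, 35.0, 36.0, 37.0, 36.0, 35.0, 35.0, 36.0, 38.0, 43.0, 45.0, 48.0, 59.0]
178 [115.0, 113.0, 107.0, 104.0, 101.0, 90.0, 65.0, 37.0, 38.0, 39.0, 37.0, 36.0, 35.0, 35.0, 34.0, 35.0, 35.0, 36.0, 36.0, 35.0, 35.0, 34.0, 36.0, 34.0, 35.0, 38.0, 43.0, 46.0, 49.0, 59.0]
182 [116.0, 113.0, 109.0, 105.0, 101.0, 91.0, 64.0, 35.0, 38.0, 39.0, 37.0, 35.0, 35.0, 35.0, 34.0, 34.0, 34.0, 35.0, 35.0, 35.0, 35.0, 35.0, 35.0, 35.0, 36.0, 38.0, 43.0, 46.0, 49.0, 60.0]
186 [117.0, 114.0, 109.0, 106.0, 101.0, 90.0, 62.0, 35.0, 34.0, 34.0, 34.0, 33.0, 34.0, 32.0, 34.0, 34.0, 34.0, 36.0, 36.0, 35.0, 36.0, 34.0, 34.0, 36.0, 35.0, 39.0, 42.0, 46.0, 50.0, 63.0]
192 [111.0, 110.0, 105.0, 102.0, 98.0, 87.0, 61.0, 34.0, 33.0, 31.0, 31.0, 31.0, 32.0, 32.0, 34.0, 35.0, 35.0, 35.0, 35.0, 34.0,
[... 1293 characters left out ...]
23.0, 138.0, 144.0, 147.0, 150.0, 150.0, 142.0, 134.0, 128.0, 123.0, 119.0, 114.0, 107.0, 99.0, 93.0, 86.0, 81.0, 76.0, 71.0, 68.0, 66.0, 67.0, 67.0, 66.0, 67.0, 66.0, 67.0]
580 [107.0, 110.0, 115.0, 128.0, 144.0, 146.0, 149.0, 151.0, 145.0, 136.0, 129.0, 124.0, 118.0, 113.0, 107.0, 101.0, 93.0, 87.0, 81.0, 75.0, 70.0, 65.0, 64.0, 63.0, 64.0, 63.0, 63.0, 63.0, 63.0, 63.0]
220 146 [array([ 0.7725, -0.1543,  0.226 ]), array([ 0.7744, -0.1925,  0.224 ])]
220 150 [array([ 0.7728, -0.1543,  0.2234]), array([ 0.7747, -0.1925,  0.2211])]
182 146 [array([ 0.7967, -0.156 ,  0.2262]), array([ 0.8022, -0.1944,  0.2242])]
182 142.5 [array([ 0.7965, -0.1559,  0.2284]), array([ 0.8019, -0.1944,  0.2268])]
```

Request:
jog_arm(moves=[[[-5,20,10],[0,0,0],0],[[-10,40,20],[0,0,0],0],[[-15,60,40],[0,0,0],0],[[-15,80,60],[0,0,0],0],[[-15,80,60],[0,0,0],0]])

```text
time_s: 13.22
ee_pos: [0.7043, -0.0009, 0.2711]
eef_rot: [3.129, 0.975, 1.353]
force: [-0.1, 0.5, 1.4]
grip_width: 0.0004
```

```bash
python3 log.py; python3 wl.py 11; python3 look.py 11; python3 - <<'E'
from h import *
a=ld('top0.png')['frame'].astype(float);b=ld('t11.png')['frame'];s0=ld('scene0.png')['frame'].astype(float);s1=ld('s11.png')['frame']
cv2.imwrite('pics/cmp.png',np.hstack([s0[300:420,270:480],s1[300:420,270:480]])[:,:,::-1].astype(np.uint8))
s9=ld('s9.png')['frame'];print('lip change s9->s11',np.abs(s9-s1)[215:285,225:315].mean(), np.abs(s0-s1)[320:410,285:375].mean())
E
```

```text
13.2167 q [ 0.23686  0.90783  0.70433 -0.91598  1.9057   0.30133] p [ 0.70433 -0.00089  0.27106] r [3.12926 0.97504 1.35328] F [-0.12976  0.52325  1.37927] v 0.0832271042072729
lip change s9->s11 1.8917813051146384 6.174993141289437
```

View pics/cmp.png

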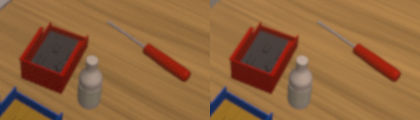

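View pics/w11r.png

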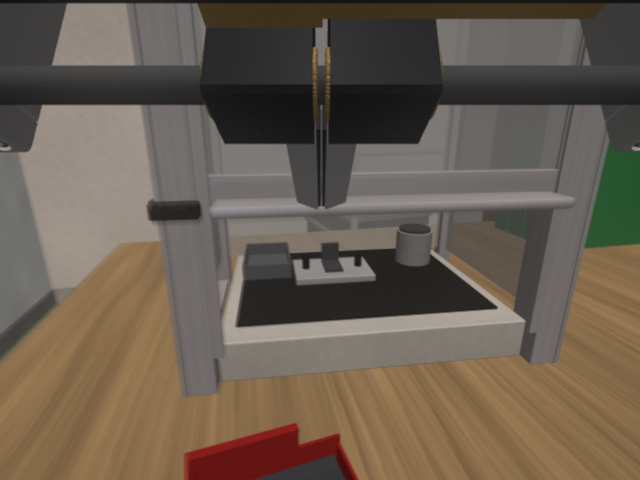

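```bash
python3 - <<'E'
from h import *
np.set_printoptions(precision=4,suppress=True)
w=ld('w11.png');
w2=ld('w11.png');o=ctrl.get_obs();o0=w['obs'];print(o['ee_pos']-o0['ee_pos'])
W=lambda u,v:ray(w,639-u,479-v,o)
g=cv2.rotate(w['frame'].astype(np.float32),cv2.ROTATE_180).mean(2)
for u in(172,176,180,184,188,218,224,230,260): print(u,[round(float(v),0) for v in g[196:222,u-1:u+2].mean(1)])
n=np.array([-.07,-.9976,0]);n/=np.linalg.norm(n)
def pl(r,off=0):
    p,d=r;q=np.array([.592,-.1416,0])-n*off
    return p+d*((q-p)@n)/(d@n)
for u in(178,224):
  for v in (198,200,202,204,206,208):print(u,v,[pl(W(u,v),f)[2] for f in(.002,0,-.004,-.038)])
E
```

```text
[-0.0003 -0.0038 -0.0047]
172 [113.0, 113.0, 113.0, 113.0, 106.0, 75.0, 63.0, 60.0, 58.0, 51.0, 46.0, 41.0, 40.0, 38.0, 38.0, 37.0, 37.0, 37.0, 37.0, 37.0, 38.0, 37.0, 37.0, 45.0, 69.0, 86.0]
176 [112.0, 112.0, 112.0, 112.0, 105.0, 72.0, 64.0, 59.0, 57.0, 50.0, 46.0, 41.0, 43.0, 39.0, 39.0, 37.0, 37.0, 36.0, 37.0, 36.0, 36.0, 37.0, 35.0, 49.0, 74.0, 88.0]
180 [111.0, 111.0, 111.0, 109.0, 99.0, 70.0, 63.0, 56.0, 52.0, 48.0, 44.0, 41.0, 42.0, 39.0, 39.0, 38.0, 38.0, 37.0, 38.0, 36.0, 36.0, 36.0, 36.0, 51.0, 77.0, 87.0]
184 [113.0, 112.0, 113.0, 109.0, 92.0, 66.0, 60.0, 56.0, 52.0, 47.0, 42.0, 40.0, 43.0, 39.0, 38.0, 37.0, 37.0, 37.0, 37.0, 36.0, 35.0, 36.0, 36.0, 53.0, 79.0, 88.0]
188 [113.0, 112.0, 113.0, 108.0, 89.0, 66.0, 60.0, 56.0, 51.0, 46.0, 40.0, 38.0, 37.0, 37.0, 37.0, 36.0, 37.0, 36.0, 37.0, 37.0, 36.0, 36.0, 37.0, 57.0, 84.0, 90.0]
218 [110.0, 109.0, 111.0, 120.0, 130.0, 133.0, 136.0, 138.0, 139.0, 140.0, 144.0, 152.0, 156.0, 151.0, 145.0, 139.0, 133.0, 126.0, 119.0, 111.0, 103.0, 96.0, 91.0, 94.0, 99.0, 98.0]
224 [110.0, 109.0, 113.0, 123.0, 131.0, 134.0, 137.0, 140.0, 140.
[... 1459 characters left out ...]
8)]
224 200 [np.float64(0.2361874286181769), np.float64(0.23580389626210374), np.float64(0.23503683154995741), np.float64(0.2285167814967135)]
224 202 [np.float64(0.2343631813158916), np.float64(0.23396875315767468), np.float64(0.23317989684124088), np.float64(0.22647461815155337)]
224 204 [np.float64(0.23253287833869346), np.float64(0.23212751820920396), np.float64(0.231316797950225), np.float64(0.22442567574890374)]
224 206 [np.float64(0.2306964894833043), np.float64(0.2302801610330163), np.float64(0.22944750413244028), np.float64(0.22236992047754423)]
224 208 [np.float64(0.2288539843452558), np.float64(0.22842665104304458), np.float64(0.22757198443862214), np.float64(0.22030731830103115)]
```

```bash
python3 -c "
from station import ctrl
print(ctrl.get_obs()['time_s'],ctrl.get_obs()['joint_vel'].round(3));print(ctrl.hand_in())"
```

```text
14.0667 [ 0.001 -0.001  0.001  0.001 -0.002  0.   ]
the job is handed in; nothing more can be done
None
```

I pushed the window up from beneath the finger lip until the lip top was level with the index clip's tongue, to within about 1 mm. I used closed fingers tilted 40° down, in small steps with vertical push readings of 2 to 4 N. I then withdrew, and the job was handed in at about 14 s with the arm standing clear.

- **Level:** three close wrist-camera views put the lip between dead level and about 1 mm low against the clip. That is within the error of the measurement, so I did not nudge it further.
- **Checks that disagreed:** triangulating the lip's front corners from the scene and top cameras suggested it was about 6 mm low. I set that aside because the lip's front edge appears rounded, which makes those corners read low. In the last wrist view the arm was still settling, so I used only the lip-to-clip difference there.
- **Bystanders:** before-and-after pictures show the bin, bottle and screwdriver where they were. The window did not visibly move after I let go.

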